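# Put the washed spatulas back in the slotted rack and fold its flap down

### The job

The washed spatulas are lying on the black drying mat; put all of them away in the slotted rack. Swing the rack's flap right back to its stop, slide each spatula blade-first and flat into a slot of its own size - narrow spatulas in the narrow slots in any order, the broad scraper (if it is there) in the wide slot - until the handle butts against the wooden block, then fold the flap fully down over the handles. Leave the glassware and crucible standing round about undisturbed.

Things in the scene. Friction and masses are not known exactly. Their poses are not given: they have to be found in the camera images.
- spatula_1: Narrow steel spatula, may be absent. Flat blade 70 long, 20 wide, 2.5 thick, round tip; brown wooden handle 90 long, 20 wide, 12 thick; 50-100 g, balances 19 behind the shoulder. Origin: centreline at the shoulder (handle meets blade, brass band), mid-thickness; x along the blade to its tip, handle to -x, z square to the flat. Starts flat on the mat, blade away from the robot.
- spatula_2: Second narrow spatula, the same as spatula_1 in every way; may be absent.
- spatula_3: Third narrow spatula, the same as spatula_1 in every way; may be absent.
- scraper: Broad scraper of the same make, may be absent: square-ended flat blade 70 long, 34 wide, 2.5 thick; brown wooden handle 90 long, 24 wide, 12 thick; 70-140 g, balances 12 behind the shoulder. Origin and axes as for spatula_1. Goes in the wide slot.
- rack: Fixed spatula rack: wooden block (95 deep, 270 wide, top 60.5 high) with four slots in its front face; slits in its steel top show them from above. In front an open bay for the handles: floor 4 high, 110 long, 290 wide, sides 14 high. Steel cheeks at the block ends, 82 high. Origin: shelf height, under the middle of the block's front face; x into the block, y to the rack's left.
- slot_1 (a point): Mouth centre of the narrow slot at the rack's y = -90: 26 wide, 7 high, 78 deep, wide side level, in the front face of the wooden block, 52 above the shelf. x points straight into the slot, y to the rack's left, z up.
- slot_2 (a point): Mouth centre of the narrow slot at the rack's y = -30: 26 wide, 7 high, 78 deep, wide side level, in the front face of the wooden block, 52 above the shelf. x points straight into the slot, y to the rack's left, z up.
- slot_3 (a point): Mouth centre of the narrow slot at the rack's y = 30: 26 wide, 7 high, 78 deep, wide side level, in the front face of the wooden block, 52 above the shelf. x points straight into the slot, y to the rack's left, z up.
- slot_wide (a point): Mouth centre of the wide slot at the rack's y = 90: 40 wide, 7 high, 78 deep, wide side level, in the front face of the wooden block, 52 above the shelf. x points straight into the slot, y to the rack's left, z up.
- flap (a joint): White sheet-steel flap, 250 g: 0 = folded down, level 20 above the slot centres, its 36 deep lip hanging 96 in front of the block face, just past the handle ends (a handle too far out blocks it); 1.85 = up and back at its stop. Starts at 0 to 0.25. Stiff hinge, stays where left; up to about 3 N at the bar moves it.
- flap_bar (a point): Middle of the flap's handle: round steel bar 10 thick, 90 long along the rack's y, its axis 40 out from the lip, on two legs. Flap down: 138.5 in front of the block face, 62 above the shelf; moves on a circle of radius 178.8 about the hinge. Pinched from above it turns between the pads, so the gripper can stay upright all the way. Axes turn with the flap.
- flap_hinge (a point): Middle of the flap's hinge line, which runs along the rack's y: 40 behind the block's front face, 72 above the shelf. Axes turn with the flap.
- mat: Fixed black rubber drying mat, 220 (x) by 360 (y), 3 thick, lying on the shelf. Origin: centre of its underside.
- beaker: Bystander: squat glass beaker with frosted panel, 88 in diameter, covered by a watch glass 100 in diameter, 92 high in all. Origin: centre of its underside.
- bottle_large: Bystander: amber glass reagent bottle with ground stopper, 68 in diameter, 150 high. Origin: centre of its underside.
- bottle_small: Bystander: amber glass reagent bottle with ground stopper, 56 in diameter, 123 high. Origin: centre of its underside.
- crucible: Bystander: white porcelain crucible with lid, 48 in diameter, 47 high. Origin: centre of its underside.
Things that resemble listed ones, but are neither listed nor needed, are in the scene too. Leave any purple look-alike of the scraper alone. What is shaped like the spatula_2 but green is not meant.

How it is judged:
On the way, in this order (a step that is already met when the one before it is completed fails the run):
1. the flap has been swung up and back (beyond 1.5 rad) (value of joint flap above 1.5 rad), for 0.2 s.
2. every spatula present is home in a slot of its own size (((x of spatula_1 in the frame of slot_1 between -0.01 and 0.005 m and y of spatula_1 in the frame of slot_1 between -0.008 and 0.008 m and z of spatula_1 in the frame of slot_1 between -0.01 and 0.01 m and angle between the x axis of spatula_1 and the x axis of slot_1, either way round below 0.14 rad) or (x of spatula_1 in the frame of slot_2 between -0.01 and 0.005 m and y of spatula_1 in the frame of slot_2 between -0.008 and 0.008 m and z of spatula_1 in the frame of slot_2 between -0.01 and 0.01 m and angle between the x axis of spatula_1 and the x axis of slot_2, either way round below 0.14 rad) or (x of spatula_1 in the frame of slot_3 between -0.01 and 0.005 m and y of spatula_1 in the frame of slot_3 between -0.008 and 0.008 m and z of spatula_1 in the frame of slot_3 between -0.01 and 0.01 m and angle between the x axis of spatula_1 and the x axis of slot_3, either way round below 0.14 rad)) and ((x of spatula_2 in the frame of slot_1 between -0.01 and 0.005 m and y of spatula_2 in the frame of slot_1 between -0.008 and 0.008 m and z of spatula_2 in the frame of slot_1 between -0.01 and 0.01 m and angle between the x axis of spatula_2 and the x axis of slot_1, either way round below 0.14 rad) or (x of spatula_2 in the frame of slot_2 between -0.01 and 0.005 m and y of spatula_2 in the frame of slot_2 between -0.008 and 0.008 m and z of spatula_2 in the frame of slot_2 between -0.01 and 0.01 m and angle between the x axis of spatula_2 and the x axis of slot_2, either way round below 0.14 rad) or (x of spatula_2 in the frame of slot_3 between -0.01 and 0.005 m and y of spatula_2 in the frame of slot_3 between -0.008 and 0.008 m and z of spatula_2 in the frame of slot_3 between -0.01 and 0.01 m and angle between the x axis of spatula_2 and the x axis of slot_3, either way round below 0.14 rad)) and ((x of spatula_3 in the frame of slot_1 between -0.01 and 0.005 m and y of spatula_3 in the frame of slot_1 between -0.008 and 0.008 m and z of spatula_3 in the frame of slot_1 between -0.01 and 0.01 m and angle between the x axis of spatula_3 and the x axis of slot_1, either way round below 0.14 rad) or (x of spatula_3 in the frame of slot_2 between -0.01 and 0.005 m and y of spatula_3 in the frame of slot_2 between -0.008 and 0.008 m and z of spatula_3 in the frame of slot_2 between -0.01 and 0.01 m and angle between the x axis of spatula_3 and the x axis of slot_2, either way round below 0.14 rad) or (x of spatula_3 in the frame of slot_3 between -0.01 and 0.005 m and y of spatula_3 in the frame of slot_3 between -0.008 and 0.008 m and z of spatula_3 in the frame of slot_3 between -0.01 and 0.01 m and angle between the x axis of spatula_3 and the x axis of slot_3, either way round below 0.14 rad)) and x of scraper in the frame of slot_wide between -0.01 and 0.005 m and y of scraper in the frame of slot_wide between -0.008 and 0.008 m and z of scraper in the frame of slot_wide between -0.01 and 0.01 m and angle between the x axis of scraper and the x axis of slot_wide, either way round below 0.14 rad), for 0.2 s.
At the end, for the whole second after the job is handed in: Every spatula present sits blade first in a slot of its own size, shoulder at most 10 mm out from the block face, within 8 mm sideways and 10 mm in height of the slot middle, in line to 0.14 rad; flap within 0.07 rad of shut; all released (all of step 2 and value of joint flap below 0.07 rad); the robot touches nothing.
It fails at once if the beaker is shifted more than 30 mm or tipped over (distance of beaker from where it was at the start of the episode above 0.03 m or angle between beaker's own z axis and vertical above 0.5 rad).
It fails at once if the bottle large is shifted more than 30 mm or tipped over (distance of bottle_large from where it was at the start of the episode above 0.03 m or angle between bottle_large's own z axis and vertical above 0.5 rad).
It fails at once if the bottle small is shifted more than 30 mm or tipped over (distance of bottle_small from where it was at the start of the episode above 0.03 m or angle between bottle_small's own z axis and vertical above 0.5 rad).
It fails at once if the crucible is shifted more than 30 mm or tipped over (distance of crucible from where it was at the start of the episode above 0.03 m or angle between crucible's own z axis and vertical above 0.5 rad).
Of spatula_1, spatula_2, spatula_3, scraper only 3 to 4 are there at a start; the rules pass over those that are not, and their reading is None.
At some moment in a run one of spatula_1, spatula_2, spatula_3, scraper may be knocked a few centimetres aside while the robot is not near it.
Once in a run the grip may slacken for a moment while it holds something.
It also fails if it takes over 210 s, if anything falls off the work surface, if the arm or the gripper's body presses on something with over 40 N, if the wrist force passes 120 N, or if a joint passes its speed limit or range.

### The arm

A 7-joint arm with a two-finger parallel gripper is mounted at the origin on the work surface. World frame = base frame: x ahead of the robot, y to its left, z up, the work surface at z = 0. Lengths are in m, angles in rad, forces in N, time in s.
With the tool pointing down it reaches from about 0.35 to 0.9 m from the base axis. Payload 8.1 kg.
Tool frame: the origin (TCP) lies at the centre of the arm's flange, where the gripper is bolted on; the fingertips stand 178 mm ahead of it and the grasp point (between the pads) lies 159 mm ahead of it; z points along the fingers, y is the direction in which the jaws open and shut (so a half turn about z gives the same grasp; the last joint's range is limited). The gripper opens to 92 mm and grips with 3 to 60 N. Pads are 19 mm wide; open, the fingers measure 130 mm over their backs; the gripper's body (75 mm by 190 mm) begins 47 mm behind the grasp point.
Start: joints at [-1.288, 0.434, 0.025, 1.573, -0.012, 1.134, -0.075], TCP at [0.235, 0.579, 0.405] pointing down, gripper open.
Joint ranges: [-2.62, 2.62], [-0.44, 2.09], [-1.27, 1.32], [0.08, 2.57], [-1.32, 4.46], [0.12, 2], [-2.74, 2.74]. Speed limits (rad/s): [2.22, 2.22, 3.01, 3.01, 3.14, 3.14, 3.14].

### API

Orientations are given as a rotation vector (axis times angle).
In Python, from cell import arm gives the robot as it stands. The module is installed in compiled form; this text tells all that it offers.
- The arm moves only by the tool move_arm, never from a script. Its argument "steps" is a list of rows, each a list of 4 numbers: the shift along the tool's x, y, z in mm, then the turn about the tool's z in rad. In form: [[x, y, z, twist], ...]. A call has 1 to 20 rows; each row is the pose to reach, as a shift and turn from the pose commanded when the call began, along the tool's axes at that moment; what a row does not reach only later rows make up. A row lasts 1/8 s, in which the tool goes at most 62.5 mm and 10.7 degrees, less where a joint would pass 70% of its speed; a pose out of reach is approached as far as the arm can. A call with a gripper value outside its range is refused whole. "grip" is the finger opening in mm, from 0 to 91.8, set as the call begins (left out, the last holds). The fingers move at their own pace and stop on an object; "grip_force" is the grip in N (left out, the last holds). Time passes only in rows, so rows that repeat a pose let the fingers close. It gives the time, the measured TCP pose, the force and the opening at its end, in the units of the state.
- arm.observe(): the state, without advancing time (a new reading comes with each control period).
- arm.get_image(name): name is "side" or "top"; returns the picture (384x512x3 uint8, red, green, blue); there is no depth.
- arm.camera_info(name): a dict with "mtx" (3x3 intrinsics, pixels), "dist_coeffs" ([k1, k2, p1, p2, k3] as OpenCV has them; the pictures are not rectified), "pose" (4x4, takes a point from camera to world coordinates). Camera axes: x right, y down, z forward; pixel columns grow to the right and rows downward; lengths in m; the calibration is good to about 2 mm. A picture is of the moment at which its call begins. camera_info takes no time and is no camera call.
- arm.sign_off(): hands the job in, once; it reports no verdict.
The state is a dict: "clock": time; "joints": joint angles; "dq": joint speeds; "joint_efforts": joint torques, N m; "position": TCP position; "ee_rot": TCP orientation; "force": force on the tool from outside, world axes, zero at the start; "ft_torque": the same for the moment, N m; "width": opening from 0.0 (shut) to 1.0 (fully open).
Only numpy, scipy, OpenCV 4.12 (cv2) and the standard library are available. Lean on these libraries where they do the work, as an engineer would, in place of code of your own. Each camera call takes 0.05 s, during which the arm holds its last target.

## Working session

There is one attempt and no reset: what is moved stays moved. The work goes in short steps, Python scripts to look and compute and a tool call to move; the robot and the scene stay as the last step left them, time stands still between calls to the robot, and variables do not carry over. Pictures are saved under pics/ and viewed, and the job is handed in when it is done.

Besides the shell and the picture viewer there is one more tool, called after "Emit:" as name([rows], argument=value, ...), one row to a line, values as JSON. move_arm: Moves the arm, as the interface text tells. Its arguments: {"type":"object","properties":{"steps":{"type":"array"},"grip":{"type":"number"},"grip_force":{"type":"number"}},"required":["steps"]}

```bash
mkdir -p pics; python3 - <<'E'
from cell import arm
import cv2
s=arm.observe();print(s)
for n in("top","side"):
    im=arm.get_image(n);cv2.imwrite(f"pics/{n}0.png",im[:,:,::-1]);c=arm.camera_info(n);print(n,c)
E
```

```text
{'clock': 0.0, 'joints': array([-1.28760367,  0.43525351,  0.0249849 ,  1.57408445, -0.01157714,
        1.13400749, -0.07511109]), 'dq': array([-9.87155057e-04,  1.48976480e-03,  6.09595356e-04, -5.50025588e-04,
       -4.04866953e-04,  6.23864010e-04,  7.99759234e-05]), 'joint_efforts': array([-6.43195872e-04, -6.67853451e+01,  9.84845795e-01, -3.14476132e+01,
       -6.04025018e-02,  4.26907022e-02,  1.47190449e-04]), 'position': array([0.23513709, 0.57883861, 0.40393082]), 'ee_rot': array([-6.02350181e-01, -3.08316494e+00,  2.51687648e-03]), 'force': array([-0.53456011, -0.44159295, -0.61351462]), 'ft_torque': array([ 0.05580662,  0.00537897, -0.02842522]), 'width': 1.0003097073463458}
top {'mtx': array([[402.03083695,   0.        , 257.90259842],
       [  0.        , 402.03083695, 190.05733156],
       [  0.        ,   0.        ,   1.        ]]), 'dist_coeffs': array([-0.01334835,  0.        ,  0.        ,  0.        ,  0.        ]), 'pose': array([[ 9.44690964e-03, -9.75974985e-01,  2.17677707e-01,
         2.99090837e-01],
       [-9.99952678e-01, -9.72608813e-03, -2.11120025e-04,
         2.01724891e-02],
       [ 2.32320042e-03, -2.17665411e-01, -9.76020682e-01,
         1.15033557e+00],
       [ 0.00000000e+00,  0.00000000e+00,  0.00000000e+00,
         1.00000000e+00]])}
side {'mtx': array([[444.68038991,   0.        , 254.99628873],
       [  0.        , 444.68038991, 190.73672901],
       [  0.        ,   0.        ,   1.        ]]), 'dist_coeffs': array([0.03060988, 0.        , 0.        , 0.        , 0.        ]), 'pose': array([[ 0.36755722, -0.60949168,  0.70243973, -0.61191302],
       [-0.92985821, -0.22761693,  0.2890575 , -0.43089863],
       [-0.01629096, -0.75941453, -0.65040309,  1.13090682],
       [ 0.        ,  0.        ,  0.        ,  1.        ]])}
```

View pics/top0.png

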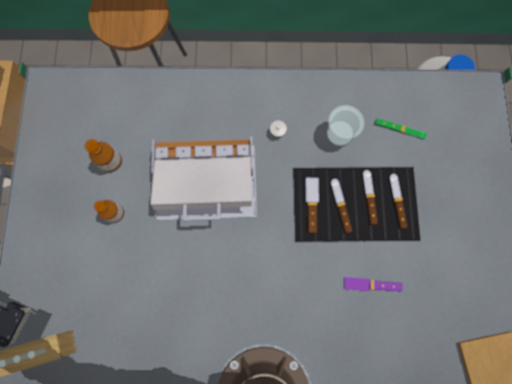

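View pics/side0.png

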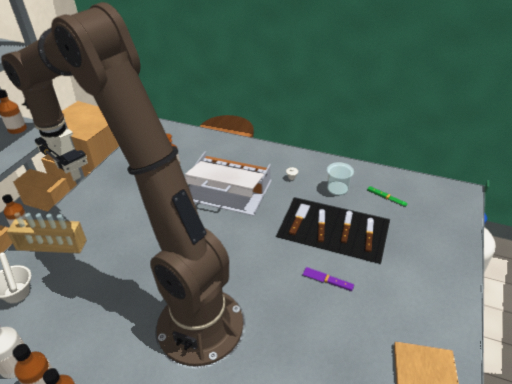

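The top view shows the rack at about (203,180) with its flap bar near (195,224). The mat is at (356,204). On it are the square-bladed scraper at (312,205) and three narrow spatulas at (342,206), (371,197) and (398,200). The look-alikes are green at (400,128) and purple at (373,285); both are off the mat, so I leave them alone. Next are enlarged crops.

```bash
cat > h.py <<'E'
import numpy as np, cv2
from cell import arm
from scipy.spatial.transform import Rotation as R
def ray(n,p):
    c=arm.camera_info(n);K=c["mtx"];d=c["dist_coeffs"];T=c["pose"]
    u=cv2.undistortPoints(np.array(p,float).reshape(-1,1,2),K,d).reshape(-1,2)
    D=np.c_[u,np.ones(len(u))]@T[:3,:3].T
    return T[:3,3],D
def plane(n,p,z):
    o,D=ray(n,p); return o+D*((z-o[2])/D[:,2])[:,None]
def proj(n,P):
    c=arm.camera_info(n);T=np.linalg.inv(c["pose"])
    q,_=cv2.projectPoints(np.array(P,float).reshape(-1,1,3),cv2.Rodrigues(T[:3,:3])[0],T[:3,3],c["mtx"],c["dist_coeffs"]);return q.reshape(-1,2)
def crop(im,x0,y0,x1,y1,s,f):
    cv2.imwrite(f,cv2.resize(im[y0:y1,x0:x1,::-1],None,fx=s,fy=s,interpolation=cv2.INTER_CUBIC))
def tip():
    s=arm.observe();Rm=R.from_rotvec(s["ee_rot"]).as_matrix();p=s["position"]
    return p+0.159*Rm[:,2],Rm,s
E
python3 - <<'E'
import cv2
t=cv2.imread("pics/top0.png")[:,:,::-1];s=cv2.imread("pics/side0.png")[:,:,::-1]
from h import crop
crop(t,285,155,425,250,5,"pics/c1.png");crop(t,140,130,270,240,6,"pics/c2.png");crop(s,270,190,400,270,6,"pics/c3.png");crop(s,175,140,285,220,7,"pics/c4.png")
E
```

```text
(no output)
```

View pics/c1.png

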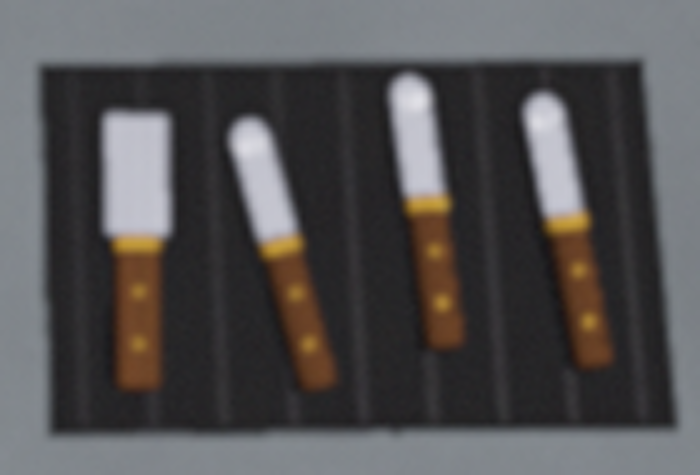

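View pics/c2.png

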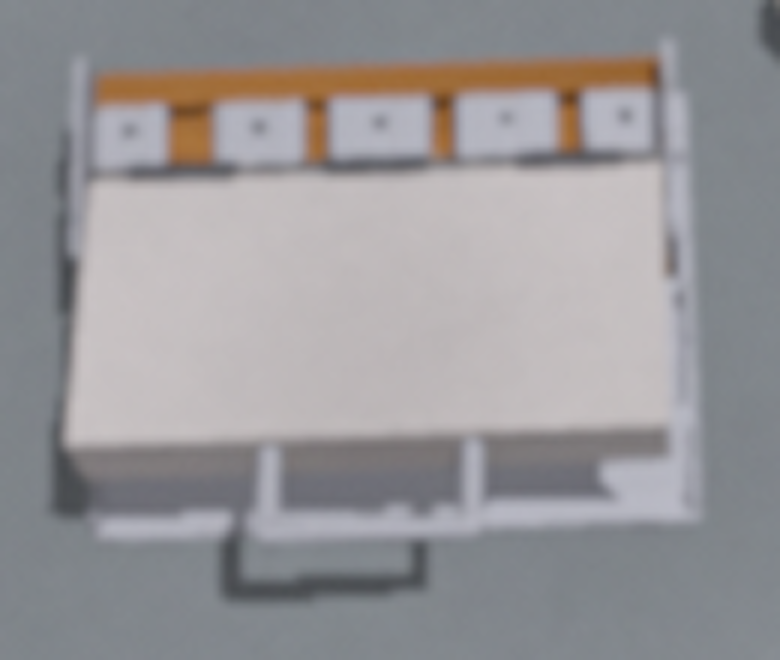

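View pics/c4.png

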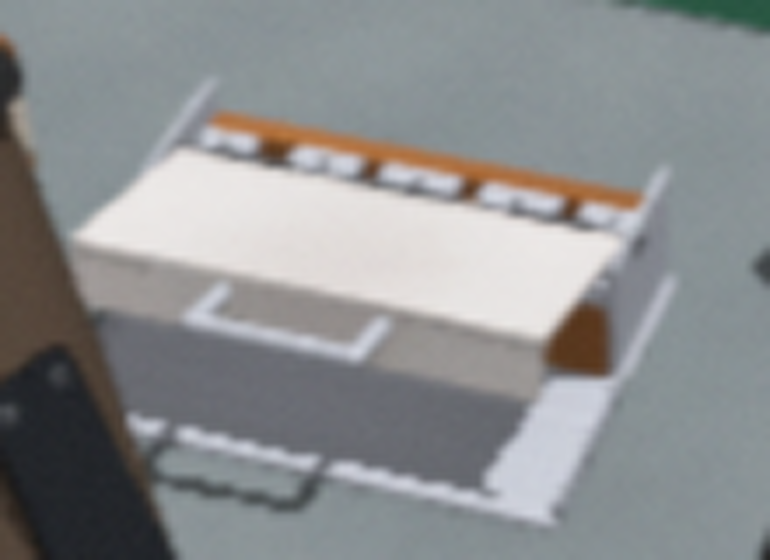

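```bash
python3 - <<'E'
from h import *
np.set_printoptions(precision=4,suppress=True)
def T(x,y):return (140+x/6-.4,130+y/6-.4)
def S(x,y):return (175+x/7-.4,140+y/7-.4)
def M(x,y):return (285+x/5-.4,155+y/5-.4)
P=plane("top",[T(95,76),T(658,58),T(190,135),T(317,131),T(443,127),T(570,124)],.0605);print(P)
d=P[0]-P[1];print("rear w",np.linalg.norm(d),"yaw",np.arctan2(-d[0],d[1]))
d=P[2]-P[5];print("slits w",np.linalg.norm(d),"yaw",np.arctan2(-d[0],d[1]))
P=plane("top",[T(98,532),T(700,518)],.004);print("bay",P)
# bar ends two views
for a,b in[((262,530),(190,318)),((478,520),(360,353))]:
    o1,d1=ray("top",[T(*a)]);o2,d2=ray("side",[S(*b)]);A=np.c_[d1[0],-d2[0]];t=np.linalg.lstsq(A,o2-o1,rcond=None)[0]
    p,q=o1+t[0]*d1[0],o2+t[1]*d2[0];print("bar",(p+q)/2,np.linalg.norm(p-q))
# spatulas
for nm,tp,bt in[("scr",(137,112),(139,388)),("A",(247,118),(320,388)),("B",(407,73),(447,347)),("C",(541,93),(597,366))]:
    a=plane("top",[M(*tp)],.009)[0];b=plane("top",[M(*bt)],.010)[0]
    print(nm,a,b,np.linalg.norm(a-b),"yaw",np.arctan2(a[1]-b[1],a[0]-b[0]))
E
```

```text
[[0.679  0.3137 0.0605]
 [0.6906 0.046  0.0605]
 [0.6501 0.2668 0.0605]
 [0.6526 0.2068 0.0605]
 [0.6552 0.1473 0.0605]
 [0.6573 0.0872 0.0605]]
rear w 0.2679575464384521 yaw 0.04350150610350244
slits w 0.17975811171573217 yaw 0.04016813717288319
bay [[0.4687 0.3125 0.004 ]
 [0.4784 0.0239 0.004 ]]
bar [0.4548 0.2146 0.1084] 0.000330205280276453
bar [0.46   0.1207 0.1086] 0.0008295353438922583
scr [ 0.5944 -0.1383  0.009 ] [ 0.4323 -0.1361  0.01  ] 0.1621898444410354 yaw -0.013537485439506584
A [ 0.5915 -0.2027  0.009 ] [ 0.4332 -0.2391  0.01  ] 0.16238020790391805 yaw 0.2259391052150952
B [ 0.6198 -0.2981  0.009 ] [ 0.4573 -0.3128  0.01  ] 0.16312178889398707 yaw 0.09011538956974213
C [ 0.6084 -0.3766  0.009 ] [ 0.4472 -0.3981  0.01  ] 0.16265102604157547 yaw 0.13261606308571097
```

Seen from the top, the flap sits at roughly 0.25 rad. The bar midpoint is about (0.457, 0.168, 0.108) and the rack yaw is about 0.041. I go to the bar first.

```bash
cat >> h.py <<'E'
def rel(targets,psi):
    g,Rm,s=tip()
    p0=np.arctan2(Rm[1,0],Rm[0,0]); tw=-(psi-p0); tw=(tw+np.pi)%(2*np.pi)-np.pi
    # TCP shift: tool stays vertical-down at target
    for t in targets:
        d=np.array(t)+[0,0,.159]-s["position"]; print("shift mm",np.round(Rm.T@d*1000,1),"twist",round(tw,3))
    print("grasp pt",np.round(g,4),"psi",round(p0,4),"tilt",np.round(Rm[:,2],4),"F",np.round(s["force"],1),"w",round(s["width"]*91.8,1),"t",s["clock"])
E
python3 - <<'E'
from h import *
rel([(.4574,.1677,.22),(.4574,.1677,.1085)],1.612)
E
```

```text
shift mm [-360.7 -297.3   25.5] twist 1.144
shift mm [-360.7 -297.1  137. ] twist 1.144
grasp pt [0.2351 0.5787 0.245 ] psi 2.7558 tilt [-4.0e-04 -1.4e-03 -1.0e+00] F [-0.6 -0.3  0.1] w 92.1 t 0.1
```

Emit:
move_arm([
  [-45,-37,3,0.14],
  [-90,-74,6,0.29],
  [-135,-111,9,0.43],
  [-180,-148,12,0.57],
  [-225,-186,15,0.72],
  [-270,-223,18,0.86],
  [-316,-260,21,1.0],
  [-361,-297,25,1.144],
  [-361,-297,25,1.144],
  [-361,-297,25,1.144],
], grip=60)

```text
clock: 1.35
position: [0.4576, 0.1684, 0.3795]
ee_rot: [-2.174, -2.267, 0.001]
force: [-0.1, 1.0, -0.4]
width: 0.656
```

```bash
python3 - <<'E'
from h import *
rel([(.4574,.1677,.1085)],1.612)
im=arm.get_image("side");crop(im,150,110,300,230,5,"pics/s1.png")
E
```

```text
shift mm [ -0.7  -0.2 112. ] twist 0.0
grasp pt [0.4575 0.1684 0.2205] psi 1.6124 tilt [-7.e-04  1.e-04 -1.e+00] F [-0.1  1.  -0.4] w 60.2 t 1.35
```

View pics/s1.png

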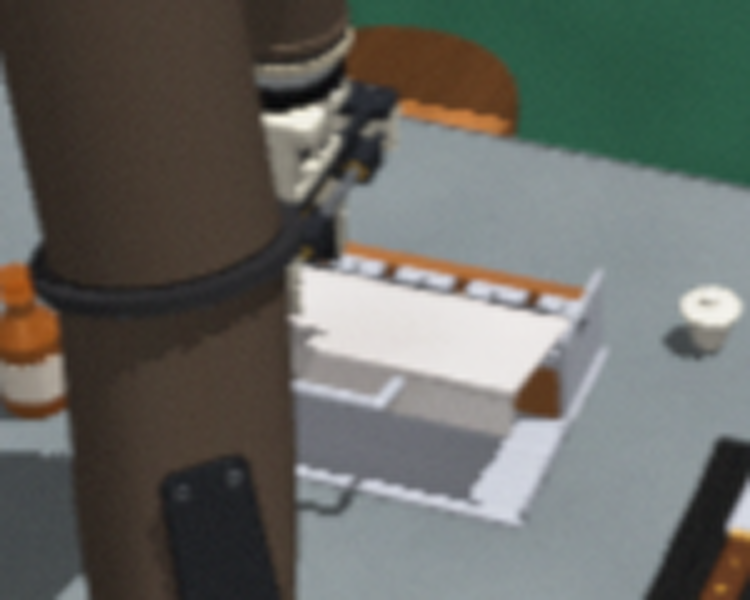

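Emit:
move_arm([
  [0,0,0,0],
  [0,0,20,0],
  [0,0,40,0],
  [0,0,60,0],
  [0,0,75,0],
  [0,0,90,0],
  [0,0,102,0],
  [0,0,112,0],
  [0,0,112,0],
], grip=26)

```text
clock: 2.52
position: [0.4577, 0.1679, 0.2671]
ee_rot: [-2.175, -2.266, 0.002]
force: [0.2, 0.5, -0.2]
width: 0.284
```

Emit:
move_arm([
  [0,0,0,0],
  [0,0,0,0],
  [0,0,0,0],
  [0,0,0,0],
  [0,0,0,0],
  [0,0,0,0],
], grip=5, grip_force=20)

```text
clock: 3.28
position: [0.4568, 0.1681, 0.2676]
ee_rot: [-2.174, -2.266, 0.003]
force: [-5.3, -0.2, 1.0]
width: 0.103
```

The grip is confirmed at 9.5 mm, which matches the bar.

```bash
python3 - <<'E'
import numpy as np
for a in np.linspace(.2056,1.77,21)[1:]: print([0,round(178.8*(np.cos(.2056)-np.cos(a))),-round(178.8*(np.sin(a)-np.sin(.2056))),0],end=", ")
E
```

```text
[0, 3, -14, 0], [0, 8, -27, 0], [0, 13, -40, 0], [0, 20, -52, 0], [0, 27, -64, 0], [0, 35, -75, 0], [0, 45, -86, 0], [0, 55, -96, 0], [0, 65, -105, 0], [0, 77, -113, 0], [0, 89, -120, 0], [0, 101, -126, 0], [0, 114, -132, 0], [0, 127, -136, 0], [0, 141, -139, 0], [0, 155, -141, 0], [0, 169, -142, 0], [0, 183, -142, 0], [0, 197, -141, 0], [0, 210, -139, 0],
```

Emit:
move_arm([
  [0,3,-14,0],
  [0,8,-27,0],
  [0,13,-40,0],
  [0,20,-52,0],
  [0,27,-64,0],
  [0,35,-75,0],
  [0,45,-86,0],
  [0,55,-96,0],
  [0,65,-105,0],
  [0,77,-113,0],
])

```text
clock: 4.53
position: [0.5325, 0.1712, 0.3832]
ee_rot: [-2.171, -2.263, 0.006]
force: [-19.9, -1.9, 23.0]
width: 0.102
```

Emit:
move_arm([
  [0,-2,-3,0],
  [0,-2,-3,0],
])

```text
clock: 4.78
position: [0.5333, 0.1712, 0.3851]
ee_rot: [2.175, 2.265, 0.004]
force: [0.6, 1.8, 2.1]
width: 0.1
```

```bash
python3 - <<'E'
import numpy as np
for a in np.linspace(.98,1.775,13)[1:]: print([0,round(178.8*(np.cos(.98)-np.cos(a))),-round(178.8*(np.sin(a)-np.sin(.98))),0],end=", ")
E
```

```text
[0, 10, -6, 0], [0, 20, -12, 0], [0, 31, -17, 0], [0, 42, -21, 0], [0, 54, -24, 0], [0, 65, -27, 0], [0, 77, -29, 0], [0, 89, -30, 0], [0, 101, -30, 0], [0, 112, -30, 0], [0, 124, -29, 0], [0, 136, -27, 0],
```

Emit:
move_arm([
  [0,10,-6,0],
  [0,20,-12,0],
  [0,31,-17,0],
  [0,42,-21,0],
  [0,54,-24,0],
  [0,65,-27,0],
  [0,77,-29,0],
])

```text
clock: 5.65
position: [0.6105, 0.1743, 0.413]
ee_rot: [2.175, 2.267, 0.0]
force: [-3.5, 1.6, 4.5]
width: 0.105
```

Emit:
move_arm([
  [0,12,-1,0],
  [0,24,-1,0],
  [0,35,-1,0],
  [0,47,0,0],
  [0,58,2,0],
  [0,58,2,0],
])

```text
clock: 6.4
position: [0.6688, 0.1766, 0.4104]
ee_rot: [2.175, 2.265, 0.002]
force: [1.7, 2.4, -0.2]
width: 0.105
```

Emit:
move_arm([
  [0,2,0,0],
  [0,4,1,0],
  [0,6,1,0],
  [0,6,1,0],
])

```text
clock: 6.9
position: [0.6723, 0.1767, 0.4096]
ee_rot: [-2.173, -2.264, 0.006]
force: [-11.6, -0.2, 6.9]
width: 0.101
```

That is the stop, with about 12 N of reaction. I release and rise.

Emit:
move_arm([
  [0,-2,0,0],
  [0,-2,0,0],
  [0,-2,0,0],
  [0,-2,0,0],
], grip=30)

```text
clock: 7.4
position: [0.6719, 0.1767, 0.4097]
ee_rot: [2.175, 2.266, 0.0]
force: [-0.2, -0.0, 0.8]
width: 0.326
```

Emit:
move_arm([
  [0,0,-15,0],
  [0,0,-35,0],
  [0,0,-60,0],
  [0,-30,-70,0],
  [0,-70,-70,0],
  [0,-120,-70,0],
  [0,-170,-60,0],
  [0,-230,-50,0],
  [0,-230,-50,0],
])

```text
clock: 8.52
position: [0.438, 0.1666, 0.4595]
ee_rot: [-2.171, -2.267, 0.003]
force: [1.5, 0.9, 0.7]
width: 0.33
```

```bash
python3 - <<'E'
from h import *
im=arm.get_image("top");cv2.imwrite("pics/top2.png",im[:,:,::-1]);crop(im,140,110,270,240,5,"pics/t2.png")
im=arm.get_image("side");cv2.imwrite("pics/side2.png",im[:,:,::-1]);crop(im,175,100,305,220,5,"pics/s2.png")
print(arm.observe()["position"])
E
```

```text
[0.44204591 0.16730869 0.46112191]
```

View pics/t2.png

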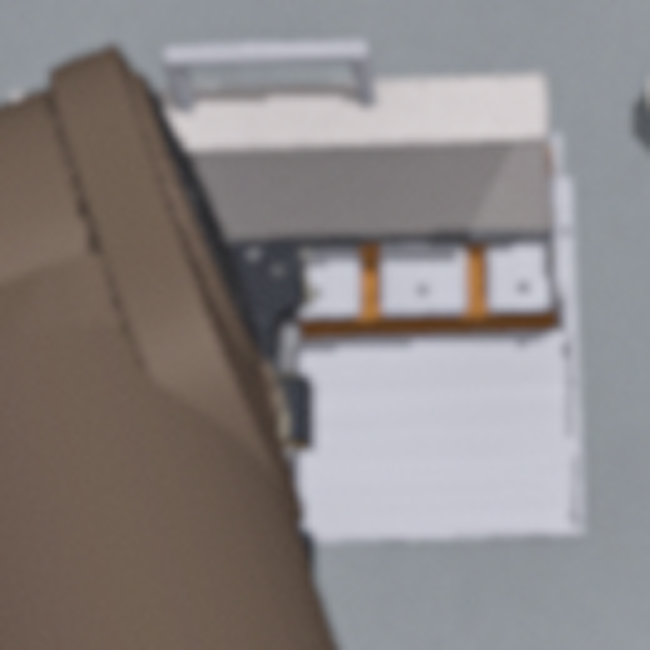

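View pics/s2.png

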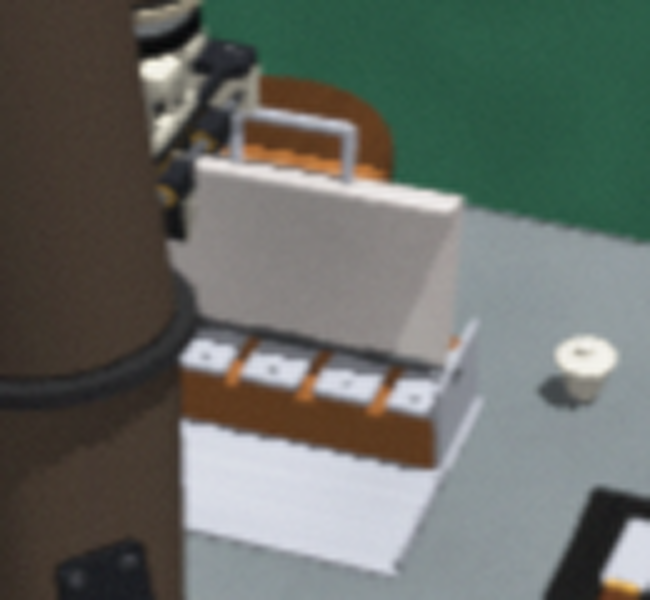

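View pics/top2.png

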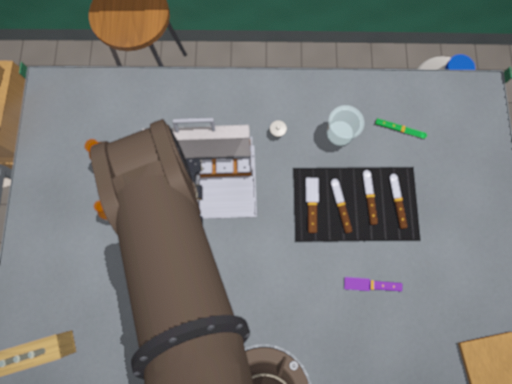

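The flap is back at its stop, and the crops show the slits and the bay. All four spatulas are still where they were. I move over the scraper and then measure the rack with a clear view.

```bash
python3 - <<'E'
from h import *
rel([(.4973,-.137,.25)],-.0135)
E
```

```text
shift mm [-306.4   42.5   51.7] twist 1.626
grasp pt [0.4424 0.1676 0.3021] psi 1.6122 tilt [ 0.0021  0.0018 -1.    ] F [1.2 0.4 0.1] w 29.9 t 8.625
```

Emit:
move_arm([
  [-30,4,5,0.16],
  [-60,8,10,0.32],
  [-92,13,15,0.48],
  [-124,17,20,0.65],
  [-155,21,26,0.81],
  [-186,25,31,0.98],
  [-217,30,36,1.14],
  [-248,34,41,1.3],
  [-278,38,46,1.46],
  [-306,42,52,1.626],
  [-306,42,52,1.626],
  [-306,42,52,1.626],
], grip=50)

```text
clock: 10.12
position: [0.4973, -0.1367, 0.4082]
ee_rot: [3.141, -0.02, 0.001]
force: [0.0, -0.1, -0.6]
width: 0.543
```

```bash
python3 - <<'E'
from h import *
rel([(.4973,-.137,.0235)],-.0135)
print(arm.observe()["joints"])
im=arm.get_image("top");cv2.imwrite("pics/top3.png",im[:,:,::-1]);crop(im,140,110,270,240,6,"pics/t3.png")
im=arm.get_image("side");cv2.imwrite("pics/side3.png",im[:,:,::-1]);crop(im,175,110,405,270,3.4,"pics/s3.png")
E
```

```text
shift mm [-2.000e-01  2.000e-01  2.257e+02] twist 0.001
grasp pt [ 0.4974 -0.1368  0.2492] psi -0.0125 tilt [ 7.e-04 -8.e-04 -1.e+00] F [ 0.  -0.1 -0.6] w 49.8 t 10.125
[-0.47934188  0.30911641  0.83702319  1.87854592 -0.26044978  1.06602296
 -1.1218234 ]
```

View pics/t3.png

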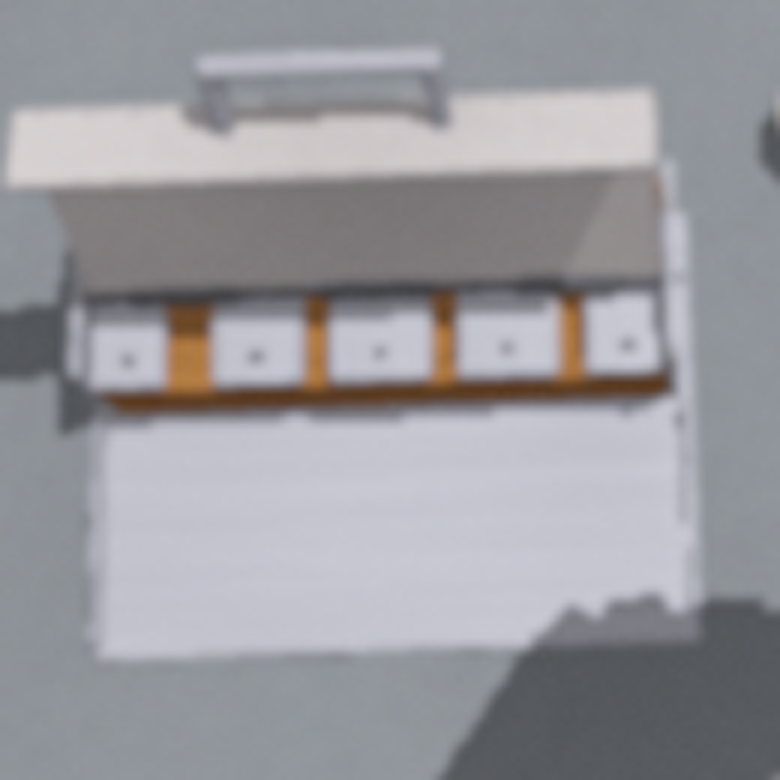

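View pics/s3.png

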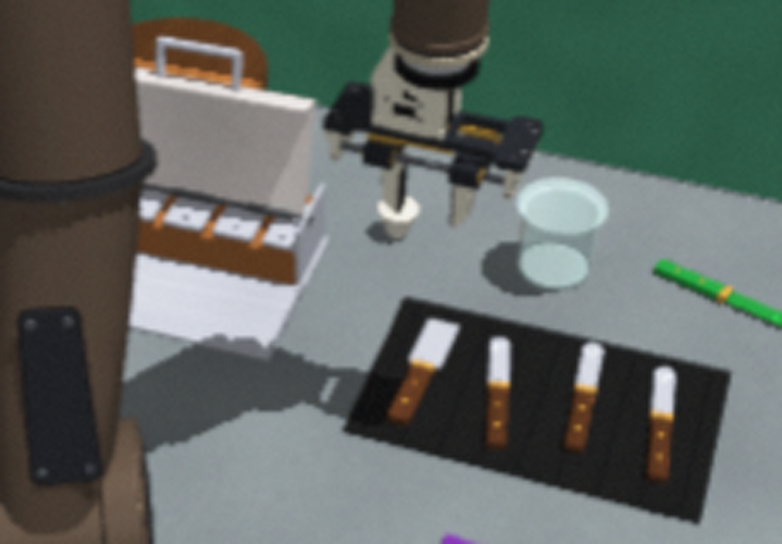

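View pics/top3.png

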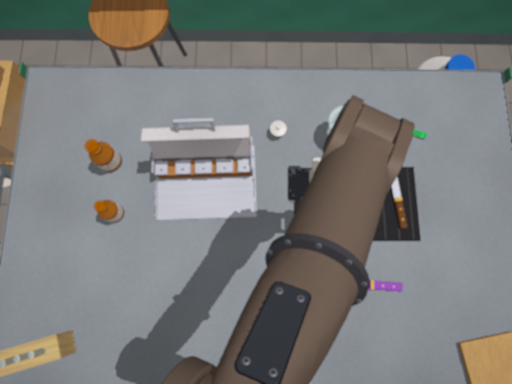

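```bash
python3 - <<'E'
from h import *
np.set_printoptions(precision=4,suppress=True)
def T(x,y):return (140+(x+.5)/6-.5,110+(y+.5)/6-.5)
# steel plate edges along row near front edge; (left,right) edges per slit, at crop row
im=cv2.imread("pics/t3.png");
for r in(350,365):
    row=im[r].astype(int); sat=row[:,2]-row[:,0]
    m=sat>45; e=np.flatnonzero(np.diff(m.astype(int))); print(r,[x for x in e if 80<x<680])
for c in(130,260,380,500,620):
    col=im[:,c].astype(int);sat=col[:,2]-col[:,0];m=sat>45;e=np.flatnonzero(np.diff(m.astype(int)));print(c,[x for x in e if 330<x<440])
E
```

```text
350 [np.int64(168), np.int64(209), np.int64(306), np.int64(326), np.int64(434), np.int64(453), np.int64(561), np.int64(581)]
365 [np.int64(168), np.int64(209), np.int64(306), np.int64(325), np.int64(434), np.int64(454), np.int64(561), np.int64(583)]
130 [np.int64(397), np.int64(408)]
260 [np.int64(393), np.int64(402)]
380 [np.int64(389), np.int64(399)]
500 [np.int64(385), np.int64(395)]
620 [np.int64(381), np.int64(390)]
```

```bash
python3 - <<'E'
from h import *
np.set_printoptions(precision=1,suppress=True)
yaw=.041;Rz=R.from_rotvec([0,0,yaw]).as_matrix()
for ox in(.588,.593):
  o=np.array([ox,.1747,0])
  pts=[(0,0,.0605),(0,0,.052),(0,0,.004),(-.11,0,.004),(-.11,0,.014),(.095,0,.0605),(.02,.09,.0605),(.02,-.09,.0605),(0,.135,.0605),(0,-.135,.0605)]
  q=proj("top",[o+Rz@p for p in pts]); print((q-[140,110]+.5)*6-.5)
  q=proj("side",[o+Rz@p for p in pts]); print((q-[175,110]+.5)*3.4-.5)
im=cv2.imread("pics/t3.png")
print(im[375:425:2,250].tolist())
E
```

```text
[[379.6 383.8]
 [381.9 388.5]
 [394.7 413.6]
 [395.4 635.6]
 [392.8 632.4]
 [379.3 190.9]
 [187.5 348.4]
 [571.4 336.9]
 [ 90.4 392.5]
 [668.4 375.2]]
[[180.9 226. ]
 [181.3 231.9]
 [183.6 264.1]
 [146.7 325.1]
 [146.  318.4]
 [210.9 178.1]
 [115.2 200.7]
 [261.6 231. ]
 [ 72.4 203.4]
 [293.7 249.6]]
[[380.  373.5]
 [382.4 378.2]
 [395.1 403.7]
 [395.8 625.3]
 [393.2 622. ]
 [379.7 180.9]
 [188.1 338.1]
 [571.6 326.6]
 [ 91.1 382.2]
 [668.6 364.9]]
[[182.7 223.5]
 [183.1 229.3]
 [185.4 261.5]
 [148.6 322.2]
 [147.9 315.5]
 [212.6 175.7]
 [117.1 198.2]
 [263.2 228.4]
 [ 74.4 200.9]
 [295.3 246.9]]
[[200, 190, 189], [196, 186, 185], [189, 178, 178], [172, 163, 164], [157, 147, 150], [139, 131, 137], [112, 109, 120], [88, 91, 107], [67, 78, 99], [47, 64, 91], [34, 57, 87], [31, 56, 88], [32, 57, 89], [37, 59, 90], [47, 63, 91], [62, 72, 95], [75, 80, 99], [88, 88, 103], [105, 101, 110], [118, 112, 117], [128, 121, 123], [143, 135, 135], [156, 147, 146], [166, 157, 156], [179, 169, 168]]
```

Scraper candidates are the square-ended brown-handled one on the mat at top (312,205) and the purple one at (373,285). The scraper is the brown one, and the earlier enlarged crop c1 confirmed it. I descend on its handle.

Emit:
move_arm([
  [0,0,40,0],
  [0,0,80,0],
  [0,0,120,0],
  [0,0,155,0],
  [0,0,180,0],
  [0,0,200,0],
  [0,0,213,0],
  [0,0,225,0],
  [0,0,225,0],
  [0,0,225,0],
])

```text
clock: 11.48
position: [0.4966, -0.1367, 0.1832]
ee_rot: [-3.141, 0.022, -0.001]
force: [-0.0, -0.0, -0.1]
width: 0.544
```

```bash
python3 - <<'E'
from h import *
rel([(.4973,-.137,.0235)],-.0135)
im=arm.get_image("side");crop(im,270,130,400,270,4.2,"pics/s4.png")
E
```

```text
shift mm [0.7 0.3 0.7] twist -0.001
grasp pt [ 0.4967 -0.1367  0.0242] psi -0.0142 tilt [ 6.e-04  1.e-04 -1.e+00] F [-0.  -0.  -0.1] w 50.0 t 11.475
```

View pics/s4.png

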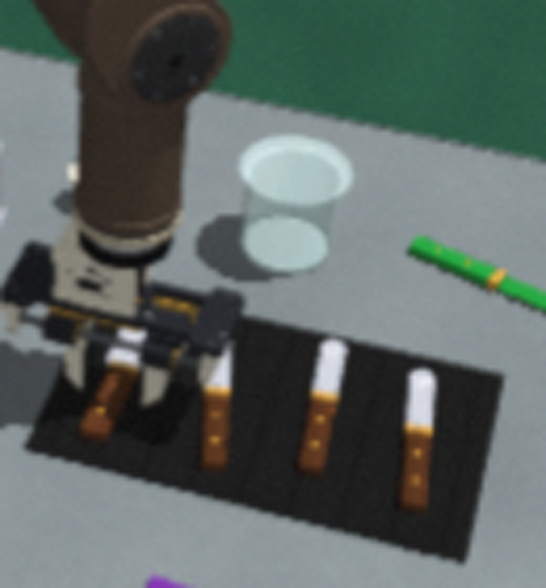

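The fingers straddle the scraper handle. I close on it.

Emit:
move_arm([
  [0,0,1,0],
  [0,0,1,0],
  [0,0,1,0],
  [0,0,1,0],
  [0,0,1,0],
  [0,0,1,0],
], grip=15, grip_force=40)

```text
clock: 12.28
position: [0.4964, -0.1367, 0.1818]
ee_rot: [-3.141, 0.022, -0.0]
force: [-1.3, 1.1, 2.2]
width: 0.26
```

```bash
python3 - <<'E'
from h import *
rel([(.4973,-.137,.0235)],-.0135)
E
```

```text
shift mm [ 0.9  0.3 -0.7] twist -0.001
grasp pt [ 0.4965 -0.1366  0.0228] psi -0.0143 tilt [ 2.e-04  1.e-04 -1.e+00] F [-1.3  1.1  2.2] w 23.9 t 12.275
```

```bash
cat >> h.py <<'E'
def slot(y,back,z,ox=.591,oy=.1747,yaw=.041):
    return (ox-back*np.cos(yaw)-y*np.sin(yaw), oy-back*np.sin(yaw)+y*np.cos(yaw), z)
E
python3 - <<'E'
from h import *
rel([slot(.09,.117,.15)],.041)
E
```

```text
shift mm [ -31.7 -396.1 -127.2] twist -0.055
grasp pt [ 0.4965 -0.1366  0.0228] psi -0.0143 tilt [ 2.e-04  1.e-04 -1.e+00] F [-1.3  1.1  2.2] w 23.9 t 12.275
```

Emit:
move_arm([
  [0,0,-20,0],
  [0,0,-45,0],
  [0,0,-80,0],
  [0,0,-128,0],
  [0,0,-128,0],
])

```text
clock: 12.9
position: [0.4973, -0.1372, 0.3124]
ee_rot: [3.141, -0.023, 0.009]
force: [0.8, -0.3, -1.7]
width: 0.254
```

```bash
python3 - <<'E'
from h import *
rel([slot(.09,.117,.15)],.041)
im=arm.get_image("side");crop(im,240,80,400,270,3.1,"pics/s5.png")
E
```

```text
shift mm [ -32.6 -396.6    3.1] twist -0.055
grasp pt [ 0.4982 -0.1373  0.1534] psi -0.0143 tilt [ 5.4e-03 -4.0e-04 -1.0e+00] F [ 0.8 -0.3 -1.7] w 23.4 t 12.9
```

View pics/s5.png

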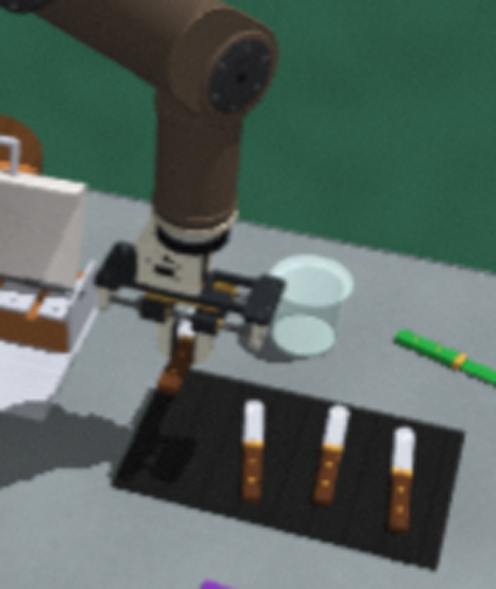

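Emit:
move_arm([
  [-3,-35,0,-0.01],
  [-6,-75,0,-0.02],
  [-10,-120,0,-0.02],
  [-14,-165,0,-0.03],
  [-18,-210,0,-0.03],
  [-21,-255,0,-0.04],
  [-25,-300,0,-0.05],
  [-28,-340,1,-0.05],
  [-31,-373,2,-0.055],
  [-33,-397,3,-0.055],
  [-33,-397,3,-0.055],
  [-33,-397,3,-0.055],
  [-33,-397,3,-0.055],
])

```text
clock: 14.58
position: [0.4693, 0.2593, 0.3067]
ee_rot: [3.141, 0.06, -0.0]
force: [0.2, -0.0, -0.8]
width: 0.26
```

```bash
python3 - <<'E'
from h import *
rel([slot(.09,.117,.0658)],.041)
print(arm.observe()["joints"])
im=arm.get_image("side");crop(im,140,80,300,230,4,"pics/s6.png")
im=arm.get_image("top");crop(im,130,100,270,250,4,"pics/t6.png")
E
```

```text
shift mm [ 1.1 -0.5 81.9] twist -0.002
grasp pt [0.4693 0.2593 0.1477] psi 0.0385 tilt [-1.e-04 -3.e-04 -1.e+00] F [ 0.2 -0.  -0.8] w 23.9 t 14.575
[-1.13423351  0.47153925  0.73596715  1.94983453 -0.40884937  0.87327839
 -1.71610671]
```

View pics/s6.png

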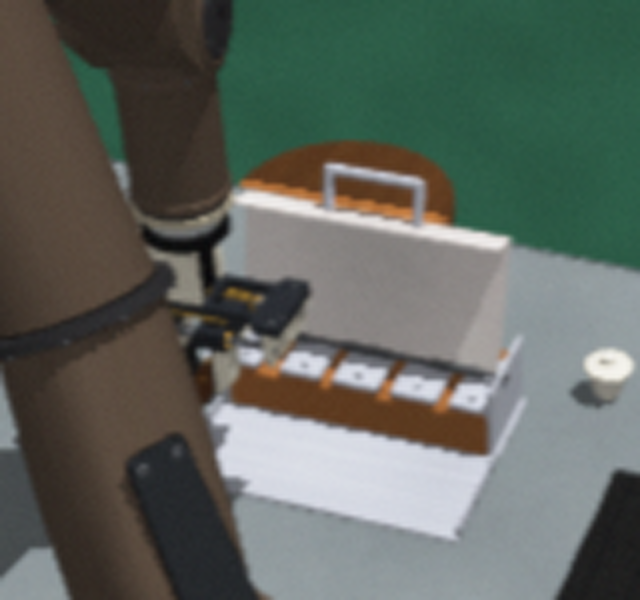

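View pics/t6.png

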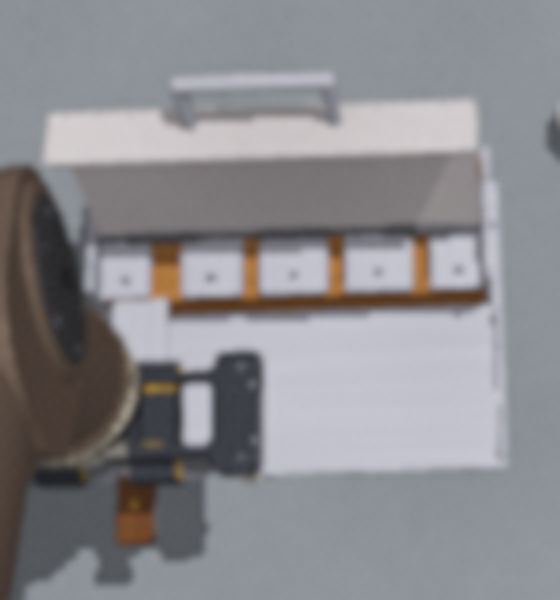

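```bash
python3 - <<'E'
from h import *
np.set_printoptions(precision=4,suppress=True)
f=lambda x,y:(130+(x+.5)/4-.5,100+(y+.5)/4-.5)
P=plane("top",[f(112,305),f(168,305),f(118,525),f(155,525),f(140,300),f(136,543)],.134);print(P)
g,Rm,s=tip();c=Rm[:2,0]
for p in P:
    d=p[:2]-g[:2];print(d@c,d@Rm[:2,1])
E
```

```text
[[0.5611 0.2822 0.134 ]
 [0.5615 0.2456 0.134 ]
 [0.4173 0.2692 0.134 ]
 [0.4176 0.2458 0.134 ]
 [0.5646 0.2641 0.134 ]
 [0.406  0.2571 0.134 ]]
0.09258129994344617 -0.018804814288508522
0.09151464117537962 0.01776855528597349
-0.051595141805563474 -0.011470828736525576
-0.0522663994383785 0.011975855629201278
0.09542435132689775 -0.0005873470278076939
-0.06333141157023232 0.00017409003090333643
```

Camera and robot agree in y to about 0.5 mm. The blade tip is 96 mm ahead of the grasp point and the scraper is in line with the jaws. I lower it to slot height.

Emit:
move_arm([
  [1,0,20,-0.002],
  [1,0,42,-0.002],
  [1,0,62,-0.002],
  [1,0,76,-0.002],
  [1,0,82,-0.002],
  [1,0,82,-0.002],
  [1,0,82,-0.002],
])

```text
clock: 15.55
position: [0.4704, 0.2609, 0.2253]
ee_rot: [-3.14, -0.067, -0.001]
force: [0.4, 0.6, -2.1]
width: 0.258
```

```bash
python3 - <<'E'
from h import *
rel([slot(.09,.117,.0658)],.041)
im=arm.get_image("top");crop(im,130,100,270,250,4,"pics/t7.png")
E
```

```text
shift mm [-0.   1.   0.5] twist 0.002
grasp pt [0.4705 0.261  0.0663] psi 0.0426 tilt [ 8.e-04  6.e-04 -1.e+00] F [ 0.4  0.6 -2.1] w 23.6 t 15.55
```

View pics/t7.png

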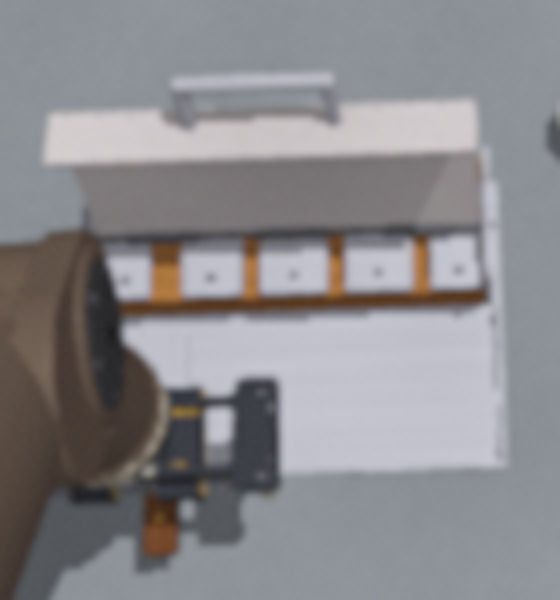

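Emit:
move_arm([
  [10,0,0,0],
  [20,0,0,0],
  [26,0,0,0],
  [32,0,0,0],
  [38,0,0,0],
  [44,0,0,0],
  [44,0,0,0],
])

```text
clock: 16.48
position: [0.5145, 0.2626, 0.2247]
ee_rot: [3.141, 0.067, 0.001]
force: [-0.5, -0.4, -1.8]
width: 0.256
```

```bash
python3 - <<'E'
from h import *
rel([slot(.09,.0265,.0658)],.041)
im=arm.get_image("top");crop(im,130,100,270,250,4,"pics/t8.png")
E
```

```text
shift mm [46.4  1.1 -0. ] twist 0.001
grasp pt [0.5145 0.2626 0.0657] psi 0.0425 tilt [ 4.e-04 -0.e+00 -1.e+00] F [-0.5 -0.4 -1.8] w 23.5 t 16.475
```

View pics/t8.png

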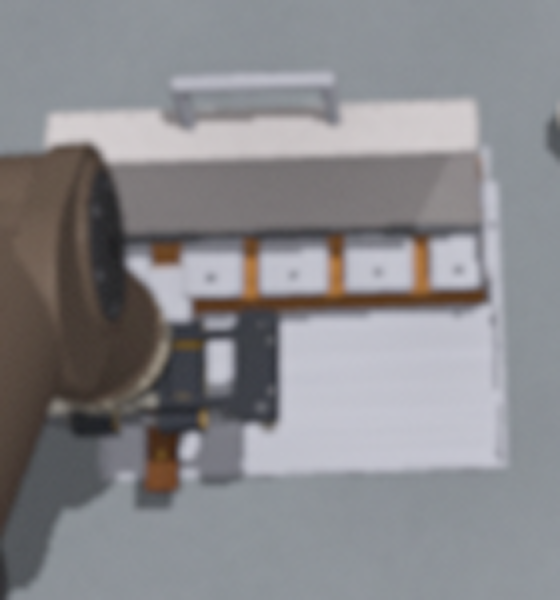

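```bash
python3 - <<'E'
from h import *
im=arm.get_image("side");crop(im,175,110,285,220,6,"pics/s8.png")
im=arm.get_image("top");crop(im,150,145,220,195,10,"pics/t8b.png")
E
```

```text
(no output)
```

View pics/s8.png

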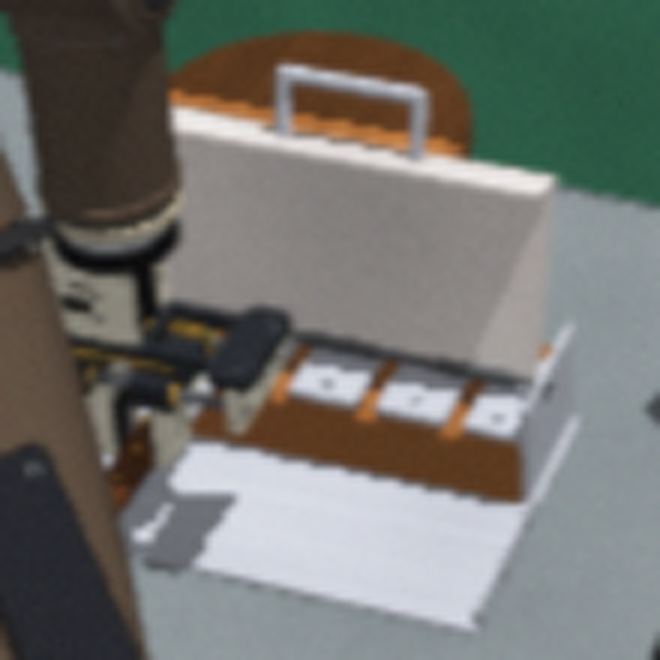

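View pics/t8b.png

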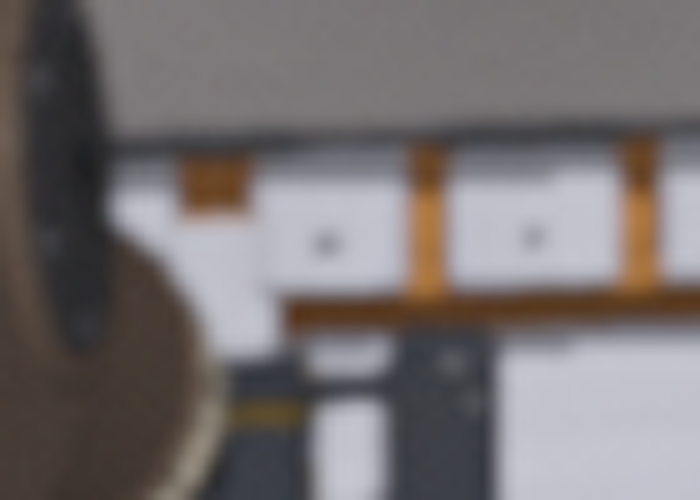

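The blade passes under the steel plate and its tip shows in the slit, so it is in the slot. I continue.

Emit:
move_arm([
  [8,0,0,0],
  [16,0,0,0],
  [24,1,0,0],
  [31,1,0,0],
  [36,1,0,0],
  [40,1,0,0],
  [40,1,0,0],
])

```text
clock: 17.5
position: [0.5542, 0.2634, 0.2247]
ee_rot: [3.141, 0.067, 0.0]
force: [-0.3, 0.5, -1.3]
width: 0.256
```

Emit:
move_arm([
  [2,0,0,0],
  [4,0,0,0],
  [6,0,0,0],
  [6,0,0,0],
])

```text
clock: 18.0
position: [0.5602, 0.2636, 0.2248]
ee_rot: [-3.141, -0.067, -0.0]
force: [0.2, -0.6, -0.7]
width: 0.255
```

Emit:
move_arm([
  [1,0,0,0],
  [2,0,0,0],
  [3,0,0,0],
  [3,0,0,0],
])

```text
clock: 18.5
position: [0.5624, 0.2638, 0.2245]
ee_rot: [3.141, 0.067, -0.003]
force: [-4.8, -0.3, 0.4]
width: 0.258
```

Emit:
move_arm([
  [1,0,0,0],
  [1,0,0,0],
])

```text
clock: 18.75
position: [0.5628, 0.2638, 0.2243]
ee_rot: [3.141, 0.068, -0.006]
force: [-7.6, -0.8, 2.9]
width: 0.257
```

Emit:
move_arm([
  [0,0,0,0],
  [0,0,0,0],
  [0,0,0,0],
  [0,0,0,0],
], grip=38)

```text
clock: 19.25
position: [0.5642, 0.2638, 0.2248]
ee_rot: [-3.141, -0.067, -0.001]
force: [-0.1, 0.8, -0.5]
width: 0.415
```

Emit:
move_arm([
  [0,0,-8,0],
  [0,0,-25,0],
  [0,0,-60,0],
  [0,0,-100,0],
  [-20,40,-120,0],
  [-40,90,-120,0],
  [-50,150,-120,0],
  [-50,210,-120,0],
  [-50,270,-120,0],
  [-50,330,-120,0],
  [-50,330,-120,0],
])

```text
clock: 20.62
position: [0.5275, -0.0741, 0.3466]
ee_rot: [3.139, 0.052, 0.004]
force: [-0.9, 1.2, 0.3]
width: 0.412
```

```bash
python3 - <<'E'
from h import *
im=arm.get_image("top");crop(im,130,100,270,250,4,"pics/t9.png");cv2.imwrite("pics/top9.png",im[:,:,::-1])
im=arm.get_image("side");crop(im,175,110,405,270,3.4,"pics/s9.png")
rel([(.5,-.23,.25)],.226)
E
```

```text
shift mm [-34.5 159.8 -63.4] twist -0.186
grasp pt [ 0.5283 -0.0688  0.1867] psi 0.0404 tilt [ 1.2e-03  6.0e-04 -1.0e+00] F [-0.3  1.7  0.4] w 37.9 t 20.725
```

View pics/t9.png

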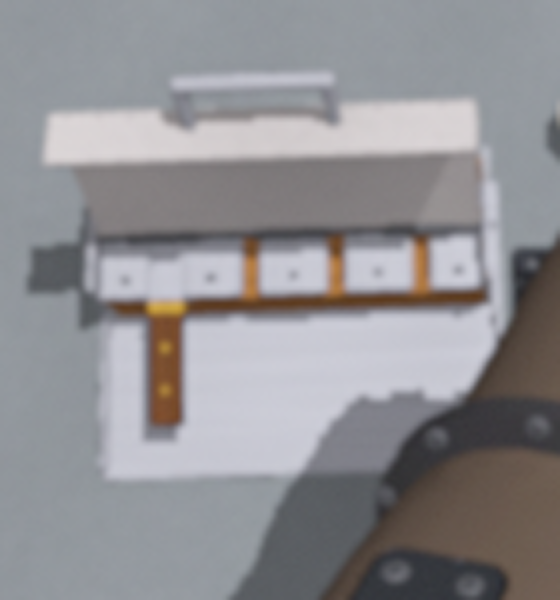

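View pics/s9.png

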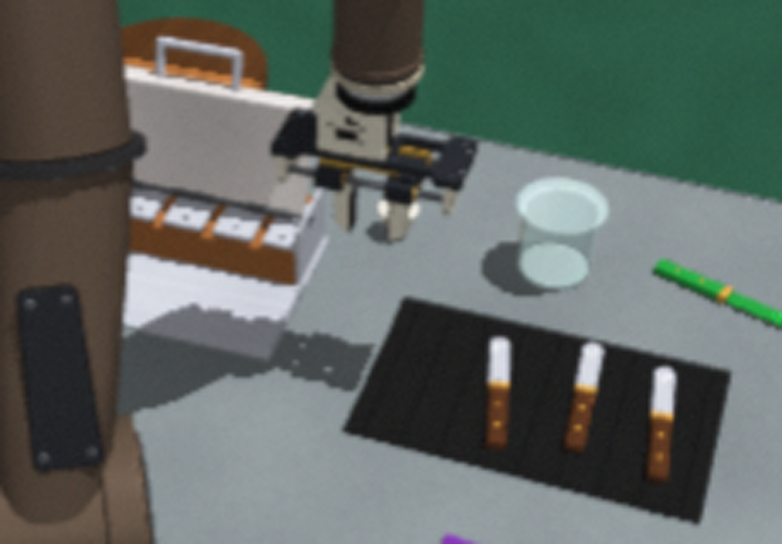

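View pics/top9.png

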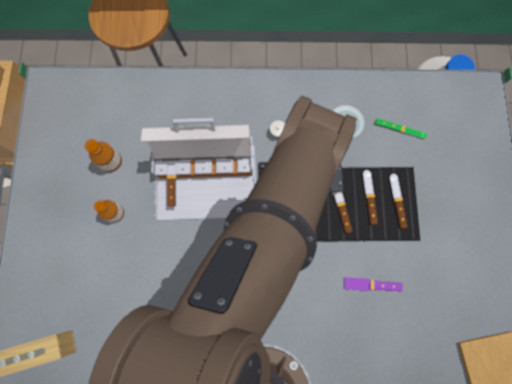

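The scraper is home: its band is at the block face at t9 (165,308) and it lies straight in the wide slot. Next is the leftmost narrow spatula. It is at top (342,206) with a brown handle and round tip, unlike the green one off the mat at (400,128).

```bash
python3 - <<'E'
from h import *
rel([(.496,-.2247,.12),(.496,-.2247,.0235)],.226)
E
```

```text
shift mm [-38.5 154.5  66.6] twist -0.186
shift mm [-38.6 154.5 163.1] twist -0.186
grasp pt [ 0.5283 -0.0688  0.1867] psi 0.0404 tilt [ 1.2e-03  6.0e-04 -1.0e+00] F [-0.3  1.7  0.4] w 37.9 t 20.725
```

Emit:
move_arm([
  [-6,25,0,-0.03],
  [-12,55,0,-0.07],
  [-20,85,0,-0.11],
  [-28,115,10,-0.15],
  [-35,140,40,-0.186],
  [-38,154,66,-0.186],
  [-38,154,66,-0.186],
  [-38,154,66,-0.186],
  [-38,154,66,-0.186],
], grip=45)

```text
clock: 21.85
position: [0.4977, -0.2224, 0.2798]
ee_rot: [3.121, 0.362, 0.003]
force: [-0.9, -0.1, -0.3]
width: 0.49
```

```bash
python3 - <<'E'
from h import *
rel([(.496,-.2247,.0235)],.226)
im=arm.get_image("side");crop(im,270,130,400,270,4.2,"pics/s10.png")
E
```

```text
shift mm [-2.3  1.8 97.3] twist 0.005
grasp pt [ 0.498  -0.2224  0.1208] psi 0.2308 tilt [ 1.8e-03  1.0e-04 -1.0e+00] F [-0.9 -0.1 -0.3] w 45.0 t 21.85
```

View pics/s10.png

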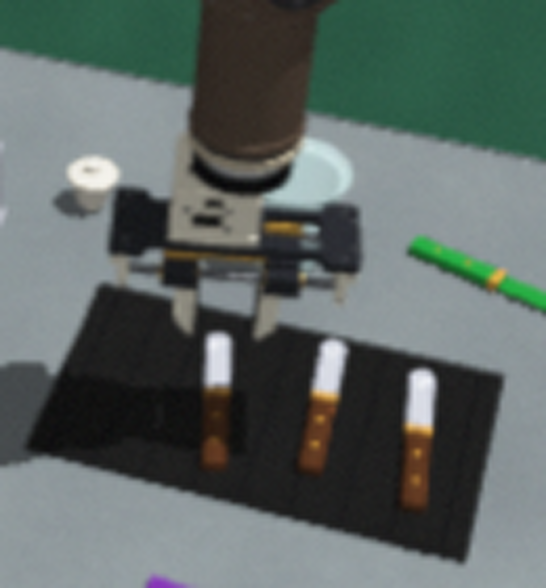

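Emit:
move_arm([
  [-2,2,25,0.005],
  [-2,2,50,0.005],
  [-2,2,72,0.005],
  [-2,2,88,0.005],
  [-2,2,97,0.005],
  [-2,2,97,0.005],
  [-2,2,97,0.005],
])

```text
clock: 22.78
position: [0.4955, -0.226, 0.1821]
ee_rot: [3.122, 0.351, 0.001]
force: [-0.3, -0.3, 0.1]
width: 0.49
```

Emit:
move_arm([
  [0,0,0,0],
  [0,0,0,0],
  [0,0,0,0],
  [0,0,0,0],
  [0,0,0,0],
  [0,0,0,0],
], grip=12)

```text
clock: 23.52
position: [0.4953, -0.2259, 0.1818]
ee_rot: [-3.122, -0.351, -0.0]
force: [0.3, 0.8, 2.3]
width: 0.211
```

```bash
python3 - <<'E'
from h import *
rel([slot(.03,.117,.15)],.041)
E
```

```text
shift mm [  72.6 -420.1 -127.2] twist 0.183
grasp pt [ 0.4953 -0.2259  0.0228] psi 0.2238 tilt [ 1.e-04  1.e-04 -1.e+00] F [0.3 0.8 2.3] w 19.3 t 23.525
```

Emit:
move_arm([
  [0,0,-20,0],
  [0,0,-45,0],
  [0,0,-80,0],
  [0,0,-127,0],
  [7,-40,-127,0.02],
  [15,-85,-127,0.04],
  [23,-130,-127,0.06],
  [31,-175,-127,0.08],
  [39,-220,-127,0.1],
  [46,-265,-127,0.12],
  [54,-310,-127,0.14],
  [61,-350,-127,0.16],
  [67,-385,-127,0.18],
  [72,-410,-127,0.183],
  [73,-420,-127,0.183],
  [73,-420,-127,0.183],
  [73,-420,-127,0.183],
])

```text
clock: 25.65
position: [0.4734, 0.1985, 0.3088]
ee_rot: [3.141, 0.061, -0.0]
force: [-0.4, 0.1, -0.9]
width: 0.209
```

```bash
python3 - <<'E'
from h import *
rel([slot(.03,.117,.0658)],.041)
im=arm.get_image("top");crop(im,130,100,270,250,4,"pics/t11.png")
im=arm.get_image("side");crop(im,150,80,400,270,3,"pics/s11.png")
E
```

```text
shift mm [-0.4 -1.5 84. ] twist -0.002
grasp pt [0.4734 0.1984 0.1498] psi 0.039 tilt [-0.e+00 -4.e-04 -1.e+00] F [-0.4  0.1 -0.9] w 19.2 t 25.65
```

View pics/t11.png

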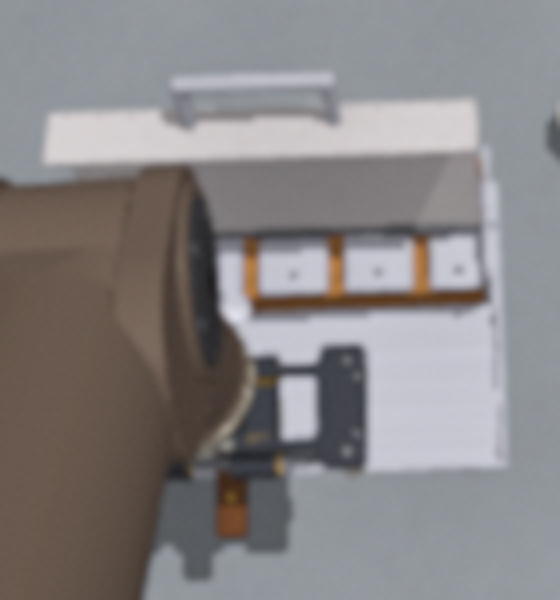

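View pics/s11.png

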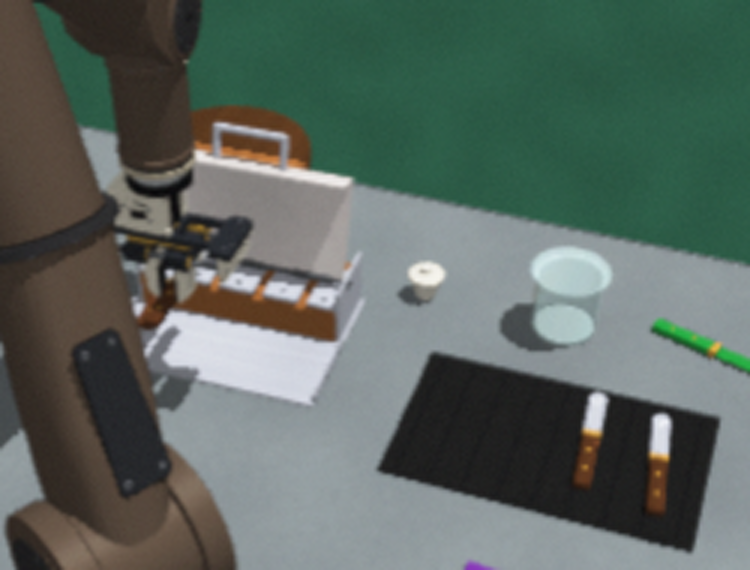

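```bash
python3 - <<'E'
from h import *
f=lambda x,y:(130+(x+.5)/4-.5,100+(y+.5)/4-.5)
P=plane("top",[f(232,538),f(238,310),f(217,520),f(249,520)],.136);g,Rm,s=tip()
for p in P: print(np.round((p-g)@Rm*1000,1))
E
```

```text
[-63.9  -0.1  13.8]
[84.5  2.5 13.9]
[-52.2  -9.7  13.8]
[-52.8  10.5  13.8]
```

Emit:
move_arm([
  [0,-1,20,-0.002],
  [0,-1,42,-0.002],
  [0,-1,64,-0.002],
  [0,-1,78,-0.002],
  [0,-1,84,-0.002],
  [0,-1,84,-0.002],
  [0,-1,84,-0.002],
])

```text
clock: 26.62
position: [0.4735, 0.2009, 0.2253]
ee_rot: [-3.14, -0.067, -0.001]
force: [-0.5, -1.0, -1.9]
width: 0.213
```

```bash
python3 - <<'E'
from h import *
rel([slot(.03,.117,.0658)],.041)
E
```

```text
shift mm [-0.7  1.   0.5] twist 0.002
grasp pt [0.4737 0.201  0.0663] psi 0.0427 tilt [ 9.e-04  5.e-04 -1.e+00] F [-0.5 -1.  -1.9] w 19.6 t 26.625
```

Emit:
move_arm([
  [8,1,0,0.002],
  [16,1,0,0.002],
  [22,1,0,0.002],
  [28,1,0,0.002],
  [34,1,0,0.002],
  [40,1,0,0.002],
  [46,1,0,0.002],
  [46,1,0,0.002],
])

```text
clock: 27.62
position: [0.5197, 0.2017, 0.2247]
ee_rot: [3.141, 0.064, 0.001]
force: [-0.2, 0.5, -0.9]
width: 0.218
```

```bash
python3 - <<'E'
from h import *
rel([slot(.03,.0265,.0658)],.041)
im=arm.get_image("top");crop(im,150,145,230,205,9,"pics/t12.png")
E
```

```text
shift mm [43.6 -0.1 -0. ] twist -0.001
grasp pt [0.5198 0.2017 0.0657] psi 0.0404 tilt [ 4.e-04 -1.e-04 -1.e+00] F [-0.2  0.5 -0.9] w 20.0 t 27.625
```

View pics/t12.png

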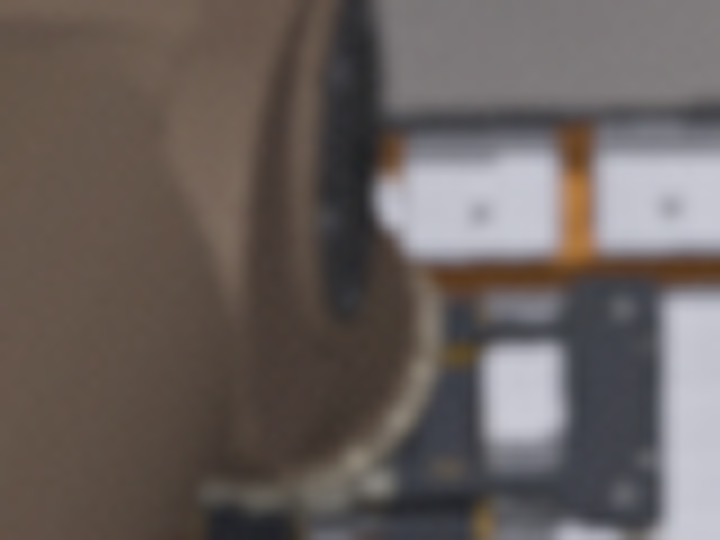

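Blade metal shows inside the slit at t12 (388,200), with brown slit still visible behind it, so it is in. I push on.

Emit:
move_arm([
  [8,0,0,0],
  [16,0,0,0],
  [24,0,0,0],
  [31,0,0,0],
  [36,0,0,0],
  [40,0,0,0],
  [40,0,0,0],
])

```text
clock: 28.55
position: [0.5594, 0.2034, 0.2247]
ee_rot: [3.141, 0.064, 0.0]
force: [0.5, 0.0, -0.4]
width: 0.211
```

Emit:
move_arm([
  [1,0,0,0],
  [2,0,0,0],
  [3,0,0,0],
  [4,0,0,0],
  [4,0,0,0],
])

```text
clock: 29.18
position: [0.5633, 0.2036, 0.2248]
ee_rot: [3.141, 0.064, 0.0]
force: [-0.3, -0.5, -0.0]
width: 0.214
```

Emit:
move_arm([
  [1,0,0,0],
  [2,0,0,0],
  [3,0,0,0],
  [3,0,0,0],
])

```text
clock: 29.68
position: [0.5647, 0.2037, 0.2242]
ee_rot: [3.141, 0.064, -0.007]
force: [-7.7, 0.2, 3.6]
width: 0.212
```

It has butted (7.7 N). I release and go back towards the mat.

Emit:
move_arm([
  [0,0,0,0],
  [0,0,0,0],
  [0,0,0,0],
  [0,0,0,0],
], grip=34)

```text
clock: 30.18
position: [0.5664, 0.2037, 0.2248]
ee_rot: [-3.141, -0.064, -0.001]
force: [0.2, -0.5, -0.2]
width: 0.368
```

Emit:
move_arm([
  [0,0,-8,0],
  [0,0,-25,0],
  [0,0,-60,0],
  [0,0,-100,0],
  [-20,40,-120,0],
  [-40,90,-120,0],
  [-50,150,-120,0],
  [-55,210,-120,0],
  [-60,270,-120,-0.02],
  [-60,330,-120,-0.03],
  [-60,390,-120,-0.04],
  [-60,450,-120,-0.05],
  [-60,500,-120,-0.05],
  [-60,500,-120,-0.05],
  [-60,500,-120,-0.05],
])

```text
clock: 32.05
position: [0.5265, -0.298, 0.3453]
ee_rot: [-3.138, -0.142, -0.001]
force: [-0.8, 0.2, -0.9]
width: 0.37
```

```bash
python3 - <<'E'
from h import *
im=arm.get_image("top");crop(im,130,130,430,250,2.6,"pics/t13.png")
im=arm.get_image("side");crop(im,175,110,405,270,3.4,"pics/s13.png")
rel([(.5215,-.307,.12)],.09)
E
```

```text
shift mm [-6.5  9.8 66. ] twist 0.003
grasp pt [ 0.5271 -0.2966  0.186 ] psi 0.0927 tilt [ 3.e-04  1.e-03 -1.e+00] F [ 0.2 -0.2 -0. ] w 34.5 t 32.15
```

View pics/t13.png

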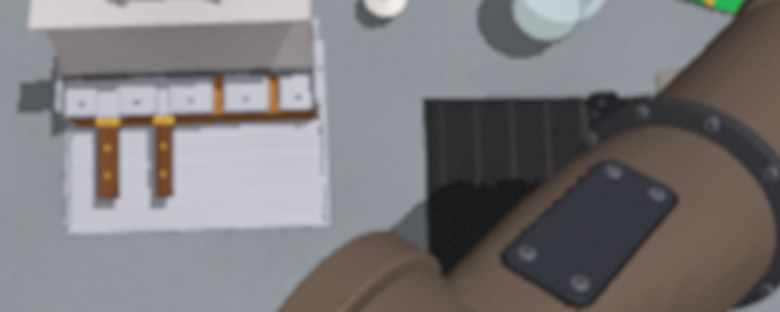

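View pics/s13.png

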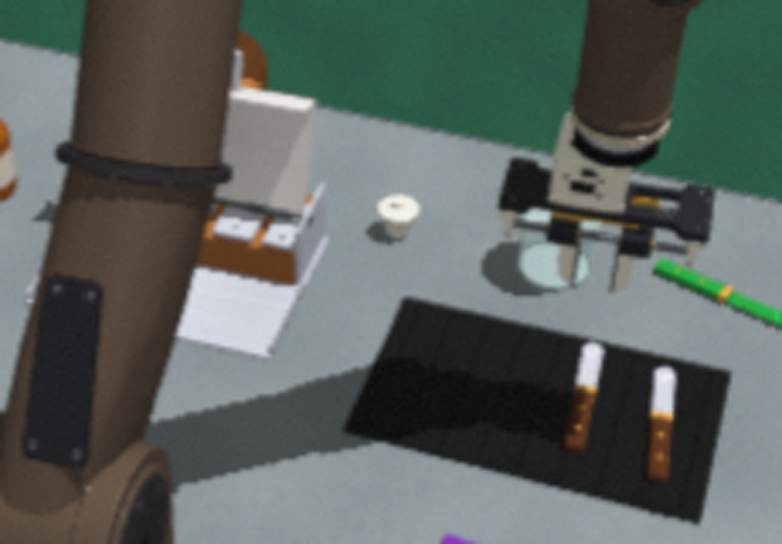

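Two are home. The remaining spatulas are unmoved at s13 (591,395) and (663,420). I descend on the left one.

Emit:
move_arm([
  [-3,5,20,0],
  [-6,10,45,0],
  [-6,10,66,0],
  [-6,10,66,0],
  [-6,10,66,0],
], grip=45)

```text
clock: 32.78
position: [0.5221, -0.3081, 0.2796]
ee_rot: [3.138, 0.145, 0.001]
force: [-1.4, 0.3, 0.6]
width: 0.491
```

```bash
python3 - <<'E'
from h import *
im=arm.get_image("side");crop(im,270,130,400,270,4.2,"pics/s14.png")
rel([(.5215,-.307,.0235)],.09)
E
```

```text
shift mm [-0.6 -1.5 97.3] twist 0.002
grasp pt [ 0.5223 -0.3085  0.1208] psi 0.0918 tilt [ 1.4e-03 -4.0e-04 -1.0e+00] F [0.  0.3 0.5] w 45.3 t 32.825
```

View pics/s14.png

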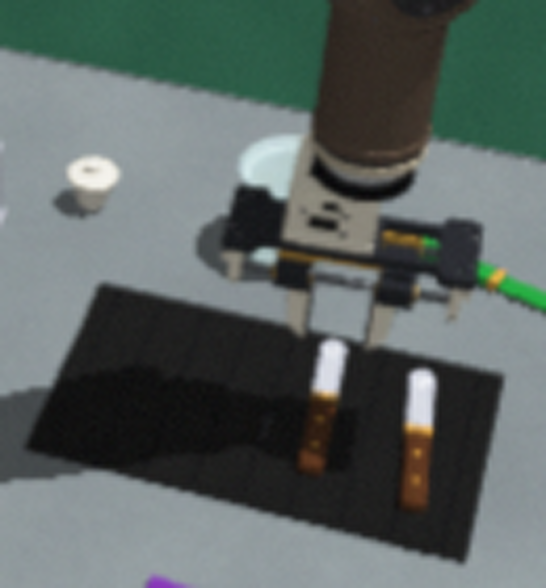

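Emit:
move_arm([
  [0,-1,25,0],
  [0,-1,50,0],
  [0,-1,72,0],
  [0,-1,88,0],
  [0,-1,97,0],
  [0,-1,97,0],
  [0,-1,97,0],
])

```text
clock: 33.7
position: [0.5217, -0.308, 0.1822]
ee_rot: [3.138, 0.142, 0.001]
force: [0.7, -0.2, -1.1]
width: 0.488
```

Emit:
move_arm([
  [0,0,0,0],
  [0,0,0,0],
  [0,0,0,0],
  [0,0,0,0],
  [0,0,0,0],
  [0,0,0,0],
], grip=12)

```text
clock: 34.45
position: [0.5215, -0.3078, 0.1818]
ee_rot: [-3.138, -0.142, -0.0]
force: [0.3, 0.7, 1.4]
width: 0.212
```

```bash
python3 - <<'E'
from h import *
rel([slot(-.03,.117,.15)],.041)
E
```

```text
shift mm [  -5.4 -450.1 -127.2] twist 0.05
grasp pt [ 0.5215 -0.3078  0.0228] psi 0.0907 tilt [ 1.e-04  0.e+00 -1.e+00] F [0.3 0.7 1.4] w 19.4 t 34.45
```

Emit:
move_arm([
  [0,0,-20,0],
  [0,0,-45,0],
  [0,0,-80,0],
  [0,0,-127,0],
  [-1,-45,-127,0.01],
  [-1,-90,-127,0.01],
  [-2,-135,-127,0.02],
  [-2,-180,-127,0.02],
  [-3,-230,-127,0.03],
  [-3,-280,-127,0.03],
  [-4,-330,-127,0.04],
  [-4,-375,-127,0.04],
  [-5,-415,-127,0.05],
  [-5,-440,-127,0.05],
  [-5,-450,-127,0.05],
  [-5,-450,-127,0.05],
  [-5,-450,-127,0.05],
])

```text
clock: 36.58
position: [0.4759, 0.1385, 0.309]
ee_rot: [3.141, 0.061, 0.001]
force: [-0.4, -0.7, -0.5]
width: 0.212
```

```bash
python3 - <<'E'
from h import *
rel([slot(-.03,.117,.0658)],.041)
im=arm.get_image("top");crop(im,130,100,290,250,4,"pics/t15.png")
im=arm.get_image("side");crop(im,150,80,400,270,3,"pics/s15.png")
E
```

```text
shift mm [-0.5 -1.5 84.2] twist -0.002
grasp pt [0.4759 0.1384 0.15  ] psi 0.0388 tilt [ 3.e-04 -2.e-04 -1.e+00] F [-0.4 -0.7 -0.5] w 19.5 t 36.575
```

View pics/t15.png

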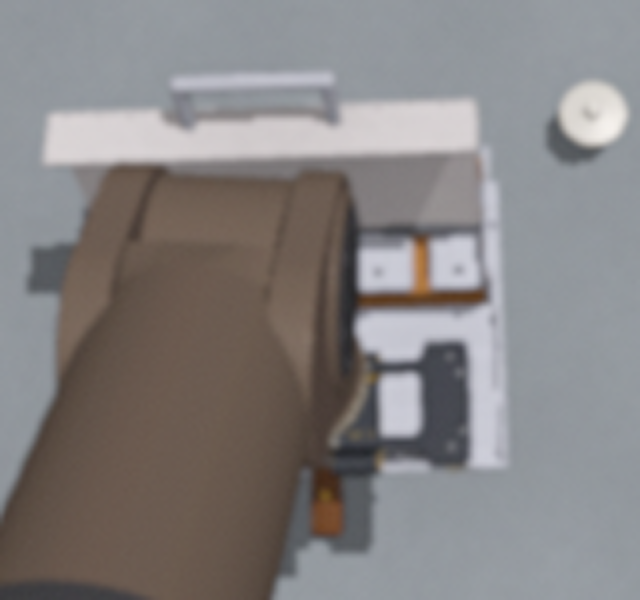

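View pics/s15.png

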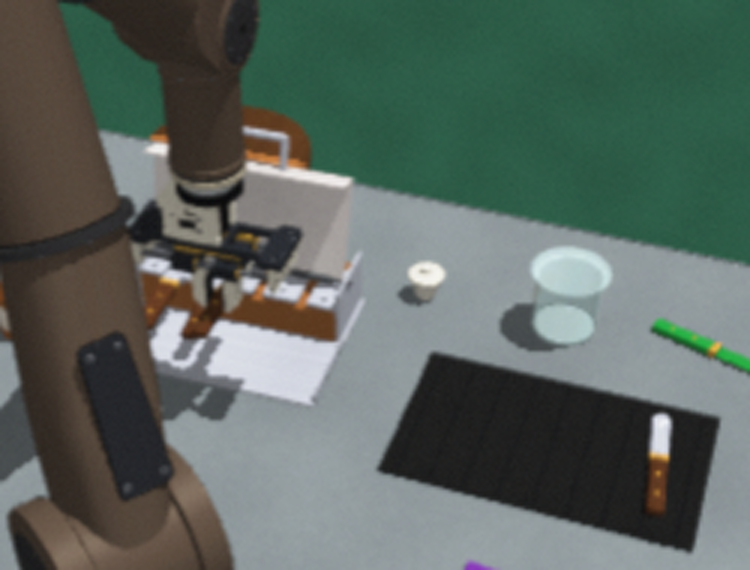

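The spatula is held straight with its butt at t15 (326,537), the same offset as the last one. I run the same insertion.

Emit:
move_arm([
  [0,-1,20,-0.002],
  [0,-1,42,-0.002],
  [0,-1,64,-0.002],
  [0,-1,78,-0.002],
  [0,-1,84,-0.002],
  [0,-1,84,-0.002],
  [0,-1,84,-0.002],
  [0,-1,84,-0.002],
])

```text
clock: 37.67
position: [0.4758, 0.141, 0.2252]
ee_rot: [-3.14, -0.067, -0.001]
force: [0.2, -0.1, -0.2]
width: 0.214
```

```bash
python3 - <<'E'
from h import *
rel([slot(-.03,.117,.0658)],.041)
E
```

```text
shift mm [-0.6  1.   0.4] twist 0.002
grasp pt [0.476  0.1411 0.0662] psi 0.0429 tilt [ 9.e-04  5.e-04 -1.e+00] F [ 0.2 -0.1 -0.2] w 19.7 t 37.675
```

Emit:
move_arm([
  [8,1,0,0.002],
  [16,1,0,0.002],
  [22,1,0,0.002],
  [28,1,0,0.002],
  [34,1,0,0.002],
  [40,1,0,0.002],
  [46,1,0,0.002],
  [46,1,0,0.002],
])

```text
clock: 38.67
position: [0.5221, 0.1418, 0.2247]
ee_rot: [3.141, 0.064, 0.001]
force: [0.2, -0.7, -1.1]
width: 0.215
```

```bash
python3 - <<'E'
from h import *
rel([slot(-.03,.0265,.0658)],.041)
im=arm.get_image("top");crop(im,170,145,250,205,9,"pics/t16.png")
im=arm.get_image("side");crop(im,175,110,285,220,6,"pics/s16.png")
E
```

```text
shift mm [43.7 -0.  -0. ] twist -0.0
grasp pt [0.5222 0.1418 0.0657] psi 0.0406 tilt [ 4.e-04 -1.e-04 -1.e+00] F [ 0.2 -0.7 -1.1] w 19.7 t 38.675
```

View pics/t16.png

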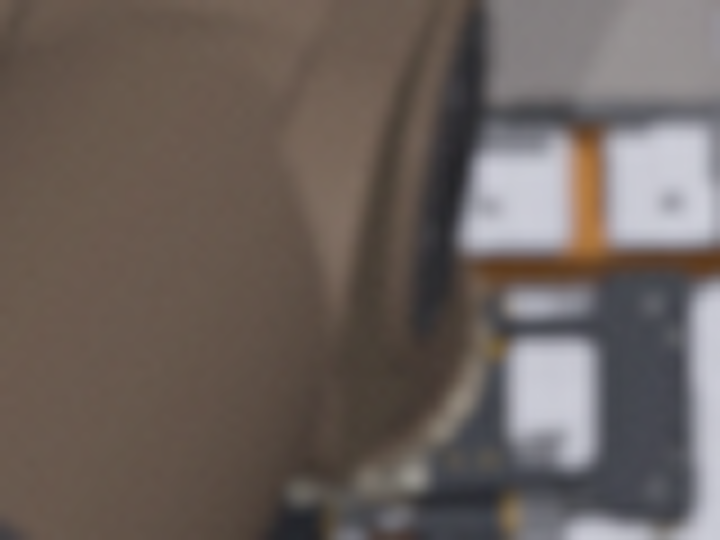

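View pics/s16.png

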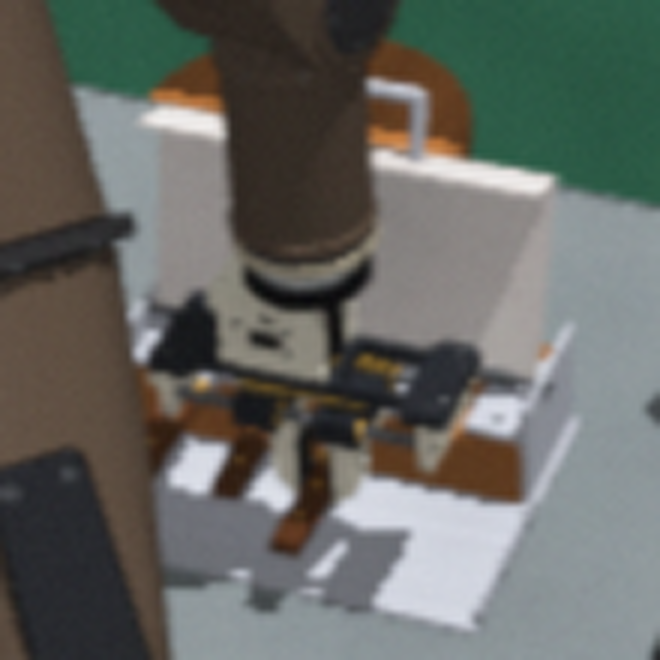

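Emit:
move_arm([
  [8,0,0,0],
  [16,0,0,0],
  [24,0,0,0],
  [31,0,0,0],
  [36,0,0,0],
  [40,0,0,0],
  [43,0,0,0],
  [43,0,0,0],
])

```text
clock: 39.78
position: [0.5647, 0.1436, 0.2247]
ee_rot: [-3.141, -0.064, -0.0]
force: [0.4, 0.6, -1.1]
width: 0.213
```

Emit:
move_arm([
  [1,0,0,0],
  [2,0,0,0],
  [3,0,0,0],
  [3,0,0,0],
])

```text
clock: 40.28
position: [0.5674, 0.1438, 0.2247]
ee_rot: [-3.141, -0.064, 0.001]
force: [-0.6, -0.6, 0.5]
width: 0.215
```

Emit:
move_arm([
  [1,0,0,0],
  [2,0,0,0],
  [3,0,0,0],
  [3,0,0,0],
])

```text
clock: 40.78
position: [0.5685, 0.1438, 0.224]
ee_rot: [-3.141, -0.064, 0.01]
force: [-11.2, -0.5, 4.9]
width: 0.216
```

Emit:
move_arm([
  [0,0,0,0],
  [0,0,0,0],
  [0,0,0,0],
  [0,0,0,0],
], grip=34)

```text
clock: 41.28
position: [0.5708, 0.1439, 0.2248]
ee_rot: [-3.141, -0.064, -0.001]
force: [0.6, -0.2, 0.2]
width: 0.371
```

Emit:
move_arm([
  [0,0,-8,0],
  [0,0,-25,0],
  [0,0,-60,0],
  [0,0,-100,0],
  [-20,40,-120,0],
  [-40,90,-120,0],
  [-50,150,-120,0],
  [-55,210,-120,0],
  [-60,270,-120,-0.03],
  [-65,330,-120,-0.05],
  [-70,390,-120,-0.07],
  [-75,450,-120,-0.09],
  [-75,500,-120,-0.092],
  [-75,520,-120,-0.092],
  [-75,520,-120,-0.092],
  [-75,520,-120,-0.092],
])

```text
clock: 43.28
position: [0.5171, -0.3778, 0.3452]
ee_rot: [-3.134, -0.21, -0.001]
force: [-0.6, 0.8, 1.3]
width: 0.374
```

```bash
python3 - <<'E'
from h import *
im=arm.get_image("top");crop(im,130,110,430,250,2.6,"pics/t17.png")
im=arm.get_image("side");crop(im,175,110,405,270,3.4,"pics/s17.png")
rel([(.511,-.3895,.12)],.133)
E
```

```text
shift mm [-7.9 11.3 66. ] twist 0.002
grasp pt [ 0.5174 -0.3772  0.186 ] psi 0.1346 tilt [ 4.e-04  8.e-04 -1.e+00] F [ 0.2  0.7 -0.2] w 34.1 t 43.375
```

View pics/t17.png

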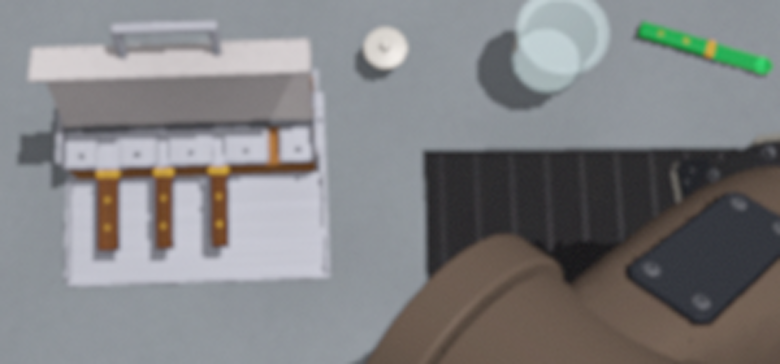

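View pics/s17.png

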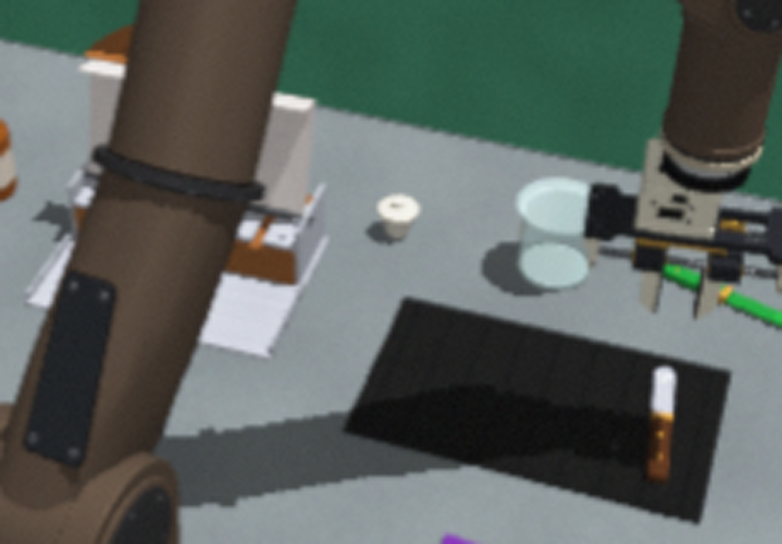

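Three are home. The last spatula is unchanged at s17 (661,423), and the bystanders are in place.

Emit:
move_arm([
  [-4,6,20,0],
  [-8,11,45,0],
  [-8,11,66,0],
  [-8,11,66,0],
  [-8,11,66,0],
], grip=45)

```text
clock: 44.0
position: [0.5104, -0.3908, 0.2789]
ee_rot: [3.135, 0.208, -0.0]
force: [0.5, 0.4, -0.1]
width: 0.489
```

```bash
python3 - <<'E'
from h import *
im=arm.get_image("side");crop(im,290,130,420,270,4.2,"pics/s18.png")
rel([(.511,-.3895,.0235)],.133)
E
```

```text
shift mm [ 0.6 -1.4 96.8] twist -0.0
grasp pt [ 0.5106 -0.391   0.1203] psi 0.1329 tilt [ 7.e-04 -6.e-04 -1.e+00] F [-0.7  0.8  0.4] w 44.9 t 44.05
```

View pics/s18.png

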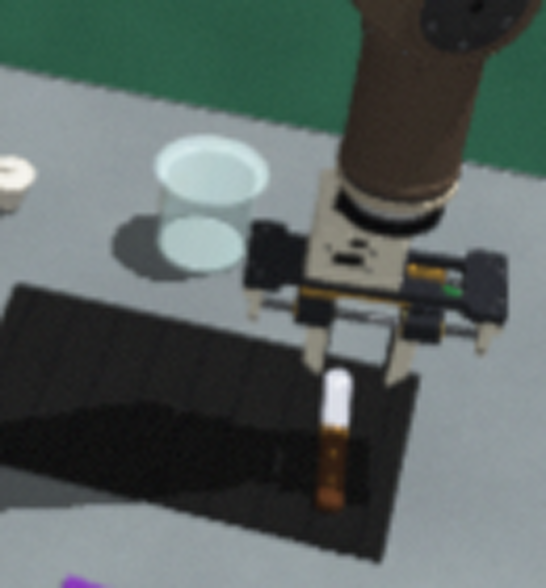

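Emit:
move_arm([
  [0,-1,25,0],
  [0,-1,50,0],
  [0,-1,72,0],
  [0,-1,88,0],
  [0,-1,97,0],
  [0,-1,97,0],
  [0,-1,97,0],
])

```text
clock: 44.92
position: [0.5104, -0.39, 0.1822]
ee_rot: [3.134, 0.208, 0.001]
force: [0.4, -0.4, -0.3]
width: 0.491
```

Emit:
move_arm([
  [0,0,0,0],
  [0,0,0,0],
  [0,0,0,0],
  [0,0,0,0],
  [0,0,0,0],
  [0,0,0,0],
], grip=12)

```text
clock: 45.68
position: [0.5103, -0.3897, 0.1818]
ee_rot: [-3.135, -0.208, -0.0]
force: [0.5, -0.1, 0.6]
width: 0.211
```

```bash
python3 - <<'E'
from h import *
rel([slot(-.09,.117,.15)],.041)
E
```

```text
shift mm [  30.  -469.9 -127.2] twist 0.092
grasp pt [ 0.5103 -0.3897  0.0228] psi 0.1327 tilt [ 1.e-04  1.e-04 -1.e+00] F [ 0.5 -0.1  0.6] w 19.3 t 45.675
```

Emit:
move_arm([
  [0,0,-20,0],
  [0,0,-45,0],
  [0,0,-80,0],
  [0,0,-127,0],
  [3,-45,-127,0.01],
  [6,-90,-127,0.02],
  [9,-135,-127,0.03],
  [12,-185,-127,0.04],
  [15,-235,-127,0.05],
  [18,-285,-127,0.06],
  [21,-335,-127,0.07],
  [24,-380,-127,0.08],
  [27,-425,-127,0.09],
  [29,-455,-127,0.092],
  [30,-470,-127,0.092],
  [30,-470,-127,0.092],
  [30,-470,-127,0.092],
])

```text
clock: 47.8
position: [0.4779, 0.0786, 0.3091]
ee_rot: [3.141, 0.061, 0.001]
force: [0.0, 0.1, -1.2]
width: 0.214
```

```bash
python3 - <<'E'
from h import *
rel([slot(-.09,.117,.0658)],.041)
im=arm.get_image("top");crop(im,130,100,290,250,4,"pics/t19.png")
im=arm.get_image("side");crop(im,150,80,400,270,3,"pics/s19.png")
E
```

```text
shift mm [-0.1 -1.4 84.3] twist -0.002
grasp pt [0.478  0.0786 0.1501] psi 0.0389 tilt [ 5.e-04 -3.e-04 -1.e+00] F [ 0.   0.1 -1.2] w 19.6 t 47.8
```

View pics/t19.png

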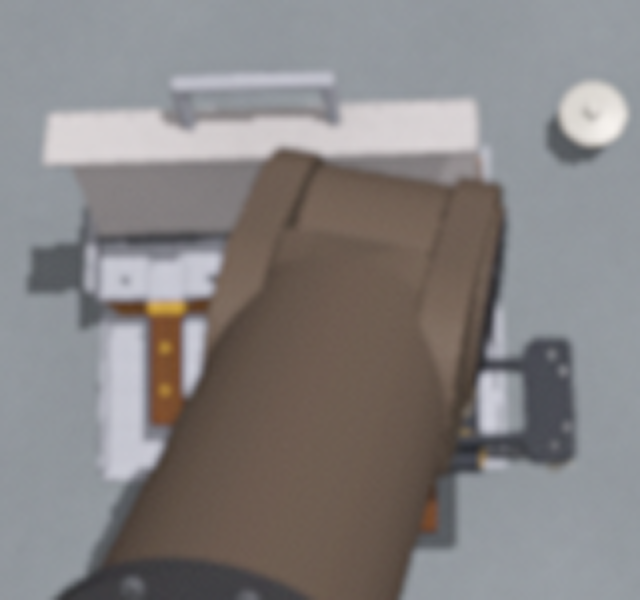

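View pics/s19.png

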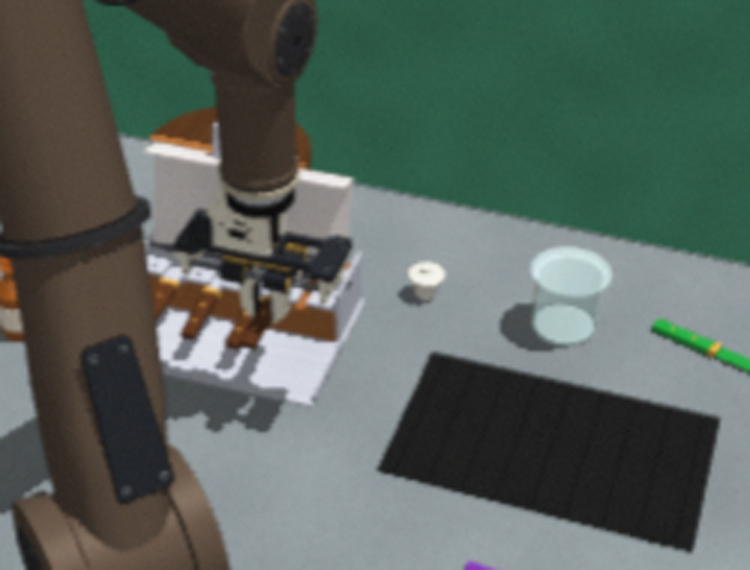

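Emit:
move_arm([
  [0,-1,20,-0.002],
  [0,-1,42,-0.002],
  [0,-1,64,-0.002],
  [0,-1,78,-0.002],
  [0,-1,84,-0.002],
  [0,-1,84,-0.002],
  [0,-1,84,-0.002],
  [0,-1,84,-0.002],
])

```text
clock: 48.9
position: [0.4779, 0.0811, 0.2252]
ee_rot: [-3.14, -0.067, -0.001]
force: [0.0, 0.6, -0.8]
width: 0.215
```

```bash
python3 - <<'E'
from h import *
rel([slot(-.09,.117,.0658)],.041)
im=arm.get_image("side");crop(im,175,110,285,220,6,"pics/s20.png")
E
```

```text
shift mm [-0.2  1.2  0.4] twist 0.002
grasp pt [0.4781 0.0812 0.0662] psi 0.0428 tilt [ 9.e-04  4.e-04 -1.e+00] F [ 0.   0.6 -0.8] w 19.7 t 48.9
```

View pics/s20.png

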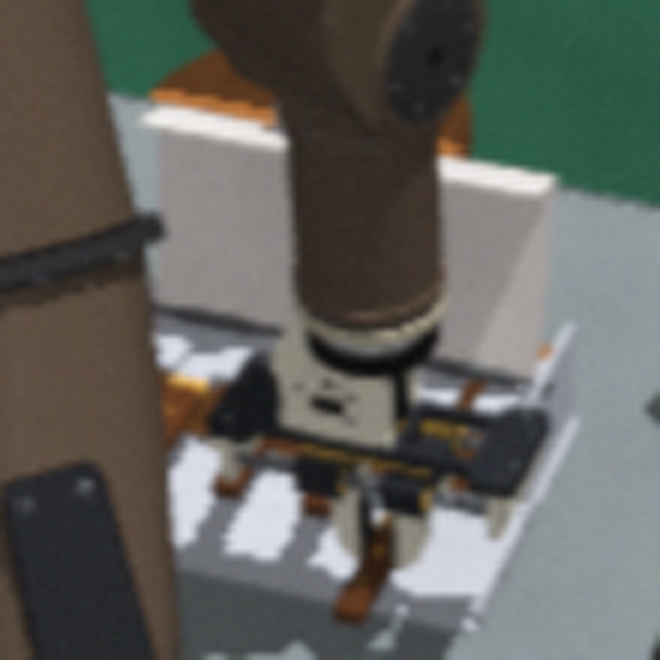

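Emit:
move_arm([
  [8,1,0,0.002],
  [16,1,0,0.002],
  [22,1,0,0.002],
  [28,1,0,0.002],
  [34,1,0,0.002],
  [40,1,0,0.002],
  [46,1,0,0.002],
  [46,1,0,0.002],
])

```text
clock: 49.95
position: [0.5242, 0.0821, 0.2247]
ee_rot: [3.141, 0.064, 0.001]
force: [0.5, -0.4, -1.5]
width: 0.217
```

```bash
python3 - <<'E'
from h import *
rel([slot(-.09,.0265,.0658)],.041)
im=arm.get_image("top");crop(im,190,145,270,205,9,"pics/t21.png")
E
```

```text
shift mm [44.1  0.2 -0. ] twist -0.0
grasp pt [0.5242 0.082  0.0657] psi 0.0408 tilt [ 4.e-04 -1.e-04 -1.e+00] F [ 0.5 -0.4 -1.5] w 19.9 t 49.95
```

View pics/t21.png

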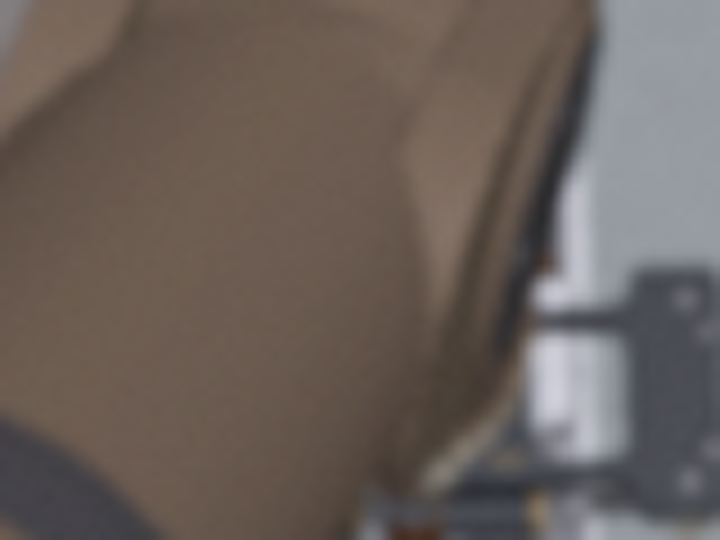

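The slit is hidden by the arm here, but there is no contact force 20 mm in. I continue.

Emit:
move_arm([
  [8,0,0,0],
  [16,0,0,0],
  [24,0,0,0],
  [31,0,0,0],
  [36,0,0,0],
  [40,0,0,0],
  [43,0,0,0],
  [43,0,0,0],
])

```text
clock: 51.0
position: [0.5668, 0.0838, 0.2247]
ee_rot: [3.141, 0.064, 0.0]
force: [-0.3, -0.8, -1.3]
width: 0.212
```

Emit:
move_arm([
  [1,0,0,0],
  [2,0,0,0],
  [3,0,0,0],
  [3,0,0,0],
])

```text
clock: 51.5
position: [0.5694, 0.0839, 0.2246]
ee_rot: [-3.141, -0.064, 0.002]
force: [-2.1, -1.0, -0.1]
width: 0.215
```

Emit:
move_arm([
  [1,0,0,0],
  [2,0,0,0],
  [2,0,0,0],
])

```text
clock: 51.88
position: [0.5701, 0.0839, 0.2242]
ee_rot: [-3.141, -0.064, 0.007]
force: [-8.9, -1.0, 3.1]
width: 0.214
```

Emit:
move_arm([
  [0,0,0,0],
  [0,0,0,0],
  [0,0,0,0],
  [0,0,0,0],
], grip=34)

```text
clock: 52.38
position: [0.5719, 0.084, 0.2248]
ee_rot: [-3.141, -0.064, -0.001]
force: [0.1, 0.2, -1.2]
width: 0.371
```

Emit:
move_arm([
  [0,0,-8,0],
  [0,0,-25,0],
  [0,0,-60,0],
  [0,0,-100,0],
  [-20,40,-120,0],
  [-40,90,-150,0],
  [-50,150,-180,0],
  [-55,210,-180,0],
  [-55,250,-180,0],
  [-55,250,-180,0],
  [-55,250,-180,0],
])

```text
clock: 53.75
position: [0.5269, -0.1676, 0.4053]
ee_rot: [-3.14, -0.064, -0.001]
force: [-0.5, 0.0, -0.1]
width: 0.371
```

```bash
python3 - <<'E'
from h import *
im=arm.get_image("top");crop(im,130,110,270,240,5,"pics/t22.png");cv2.imwrite("pics/top22.png",im[:,:,::-1])
im=arm.get_image("side");crop(im,175,110,285,220,6,"pics/s22.png")
rel([(.5,.17,.3)],1.612)
E
```

```text
shift mm [ -12.7 -337.4  -53.8] twist -1.569
grasp pt [ 0.5272 -0.1664  0.2459] psi 0.0429 tilt [ 0.e+00  8.e-04 -1.e+00] F [-0.   0.1 -0.2] w 34.1 t 53.85
```

View pics/t22.png

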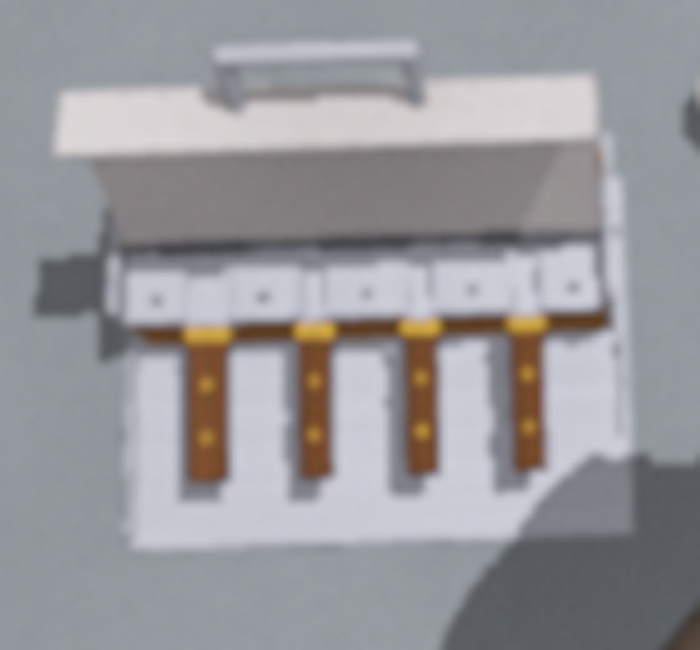

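View pics/s22.png

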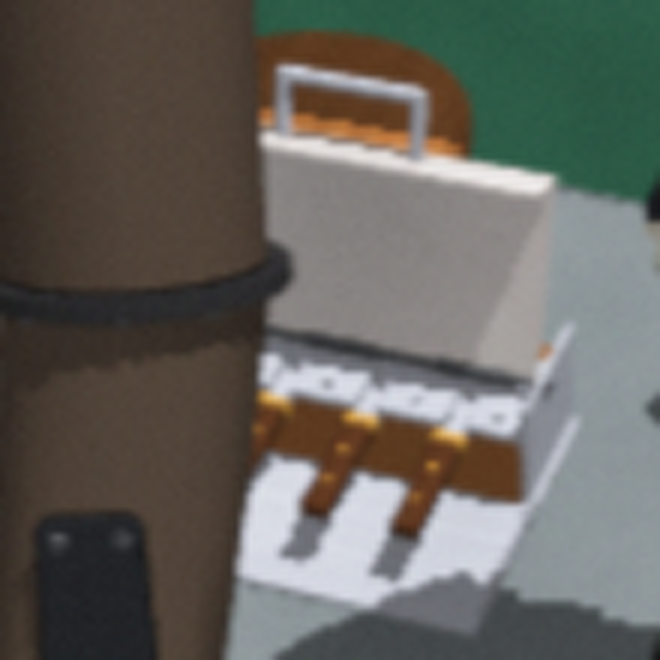

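All four shoulders are at the block face and all four are straight. Bands are at t22 (207,335), (315,331), (420,327) and (527,323). Now I go for the flap bar, approaching from above.

```bash
python3 - <<'E'
from h import *
rel([(.672,.1767,.322)],1.612)
E
```

```text
shift mm [ 159.4 -336.8  -75.8] twist -1.569
grasp pt [ 0.5272 -0.1664  0.2459] psi 0.0429 tilt [ 0.e+00  8.e-04 -1.e+00] F [-0.   0.1 -0.2] w 34.1 t 53.85
```

Emit:
move_arm([
  [0,0,-30,0],
  [0,-15,-76,-0.1],
  [5,-50,-80,-0.25],
  [15,-85,-80,-0.42],
  [30,-120,-80,-0.6],
  [45,-155,-80,-0.78],
  [60,-190,-80,-0.95],
  [80,-225,-80,-1.12],
  [105,-260,-80,-1.28],
  [130,-295,-80,-1.43],
  [150,-320,-80,-1.569],
  [159,-337,-78,-1.569],
  [159,-337,-76,-1.569],
  [159,-337,-76,-1.569],
  [159,-337,-76,-1.569],
], grip=30)

```text
clock: 55.72
position: [0.6717, 0.1738, 0.4813]
ee_rot: [2.18, 2.261, 0.0]
force: [-0.1, 0.0, 0.1]
width: 0.328
```

```bash
python3 - <<'E'
from h import *
rel([(.672,.1767,.251)],1.612)
im=arm.get_image("side");crop(im,150,50,300,220,3.5,"pics/s23.png")
im=arm.get_image("top");crop(im,130,60,270,240,3.3,"pics/t23.png")
E
```

```text
shift mm [ 2.9  0.4 71.3] twist -0.005
grasp pt [0.6718 0.1738 0.3223] psi 1.6072 tilt [ 4.e-04 -2.e-04 -1.e+00] F [-0.1  0.   0.1] w 30.2 t 55.725
```

View pics/s23.png

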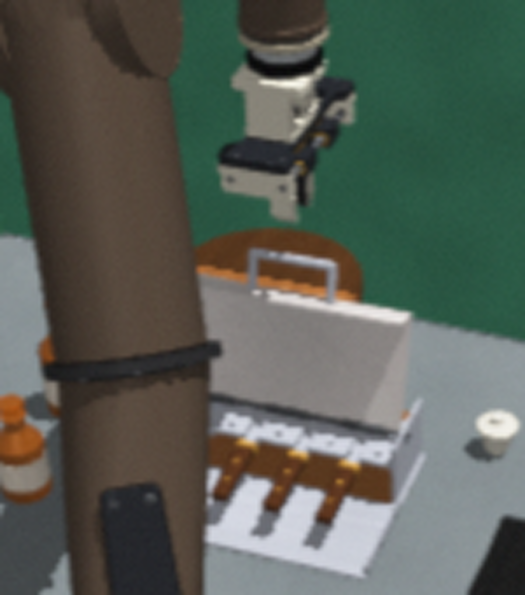

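View pics/t23.png

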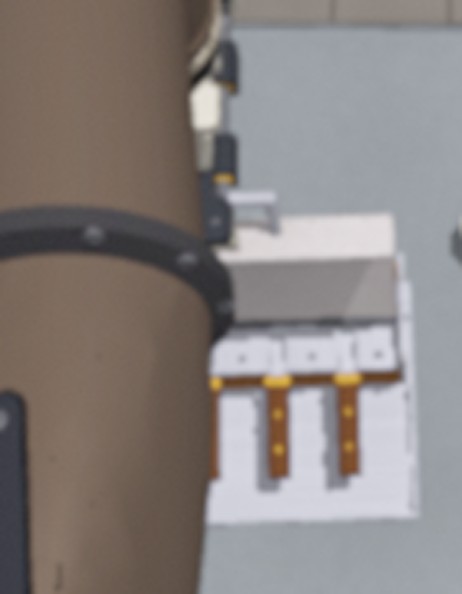

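Emit:
move_arm([
  [3,0,20,-0.005],
  [3,0,40,-0.005],
  [3,0,55,-0.005],
  [3,0,66,-0.005],
  [3,0,71,-0.005],
  [3,0,71,-0.005],
])

```text
clock: 56.58
position: [0.672, 0.1781, 0.4098]
ee_rot: [2.172, 2.27, 0.0]
force: [0.0, -0.4, 0.6]
width: 0.329
```

Emit:
move_arm([
  [0,0,0,0],
  [0,0,0,0],
  [0,0,0,0],
  [0,0,0,0],
  [0,0,0,0],
], grip=5, grip_force=20)

```text
clock: 57.2
position: [0.6715, 0.1781, 0.4101]
ee_rot: [-2.171, -2.269, 0.001]
force: [-5.8, -0.2, 4.0]
width: 0.102
```

```bash
python3 - <<'E'
import numpy as np
for a in np.linspace(1.79,-.056,25)[1:]: print(round(a,2),[0,round(178.8*(np.cos(1.79)-np.cos(a))),-round(178.8*(np.sin(a)-np.sin(1.79))),0],end=", ")
E
```

```text
1.71 [0, -14, -2, 0], 1.64 [0, -27, -4, 0], 1.56 [0, -41, -4, 0], 1.48 [0, -55, -4, 0], 1.41 [0, -68, -2, 0], 1.33 [0, -82, 1, 0], 1.25 [0, -95, 5, 0], 1.17 [0, -108, 10, 0], 1.1 [0, -120, 15, 0], 1.02 [0, -132, 22, 0], 0.94 [0, -144, 30, 0], 0.87 [0, -155, 38, 0], 0.79 [0, -165, 47, 0], 0.71 [0, -174, 58, 0], 0.64 [0, -183, 68, 0], 0.56 [0, -190, 80, 0], 0.48 [0, -197, 92, 0], 0.41 [0, -203, 104, 0], 0.33 [0, -208, 117, 0], 0.25 [0, -212, 130, 0], 0.17 [0, -215, 143, 0], 0.1 [0, -217, 157, 0], 0.02 [0, -218, 171, 0], -0.06 [0, -217, 185, 0],
```

Emit:
move_arm([
  [0,-7,-1,0],
  [0,-14,-2,0],
  [0,-27,-4,0],
  [0,-41,-4,0],
  [0,-55,-4,0],
  [0,-68,-2,0],
  [0,-82,1,0],
])

```text
clock: 58.08
position: [0.5891, 0.1746, 0.4089]
ee_rot: [2.172, 2.27, 0.001]
force: [1.5, 0.5, 1.8]
width: 0.098
```

Forces are tiny, so the arc fits.

Emit:
move_arm([
  [0,-13,4,0],
  [0,-26,9,0],
  [0,-38,14,0],
  [0,-50,21,0],
  [0,-62,29,0],
  [0,-73,37,0],
  [0,-83,46,0],
])

```text
clock: 58.95
position: [0.5064, 0.171, 0.3622]
ee_rot: [-2.172, -2.27, -0.0]
force: [3.1, 2.0, -1.2]
width: 0.099
```

Emit:
move_arm([
  [0,-9,11,0],
  [0,-18,21,0],
  [0,-25,33,0],
  [0,-32,45,0],
  [0,-38,57,0],
  [0,-43,70,0],
  [0,-47,83,0],
])

```text
clock: 59.82
position: [0.4594, 0.169, 0.2787]
ee_rot: [-2.171, -2.27, 0.001]
force: [-2.5, 4.2, 1.5]
width: 0.104
```

Emit:
move_arm([
  [0,-3,13,0],
  [0,-5,27,0],
  [0,-6,38,0],
  [0,-6,46,0],
  [0,-6,46,0],
])

```text
clock: 60.45
position: [0.4534, 0.1687, 0.2324]
ee_rot: [-2.171, -2.27, 0.003]
force: [-3.7, 3.5, -2.3]
width: 0.104
```

Emit:
move_arm([
  [0,1,5,0],
  [0,1,9,0],
  [0,1,9,0],
])

```text
clock: 60.82
position: [0.4538, 0.1688, 0.2234]
ee_rot: [-2.17, -2.269, 0.005]
force: [-5.7, 4.4, -2.5]
width: 0.1
```

Emit:
move_arm([
  [0,0,2,0],
  [0,0,4,0],
  [0,0,4,0],
])

```text
clock: 61.2
position: [0.4539, 0.1687, 0.2204]
ee_rot: [-2.17, -2.269, 0.003]
force: [-10.1, 3.3, 13.2]
width: 0.101
```

An upward reaction of 13 N with the bar at about 61 mm means it is shut. I release and retreat.

Emit:
move_arm([
  [0,0,0,0],
  [0,0,0,0],
  [0,0,0,0],
  [0,0,0,0],
], grip=26)

```text
clock: 61.7
position: [0.4553, 0.1685, 0.2206]
ee_rot: [2.172, 2.269, 0.0]
force: [0.1, 0.8, -0.7]
width: 0.284
```

Emit:
move_arm([
  [0,0,-5,0],
  [0,0,-15,0],
  [0,0,-40,0],
  [0,0,-80,0],
  [0,0,-130,0],
  [30,-20,-170,0],
  [90,-20,-180,0],
  [150,-20,-180,0],
  [210,-20,-180,0],
  [260,-20,-180,0],
  [260,-20,-180,0],
  [260,-20,-180,0],
])

```text
clock: 63.2
position: [0.4239, 0.4269, 0.401]
ee_rot: [2.172, 2.269, -0.0]
force: [0.4, -0.6, -1.0]
width: 0.284
```

```bash
python3 - <<'E'
from h import *
print(np.round(tip()[0],3))
im=arm.get_image("top");crop(im,130,110,270,240,5,"pics/t24.png");cv2.imwrite("pics/top24.png",im[:,:,::-1])
im=arm.get_image("side");crop(im,175,110,285,220,6,"pics/s24.png");cv2.imwrite("pics/side24.png",im[:,:,::-1])
E
```

```text
[0.424 0.427 0.242]
```

View pics/top24.png

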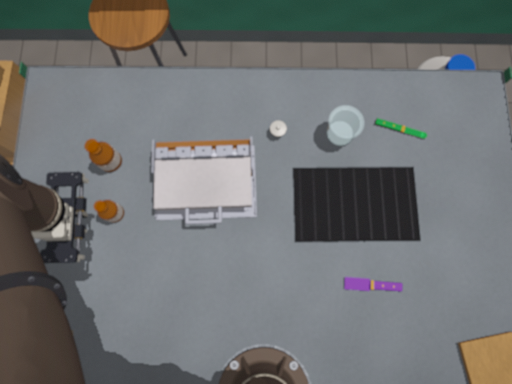

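View pics/t24.png

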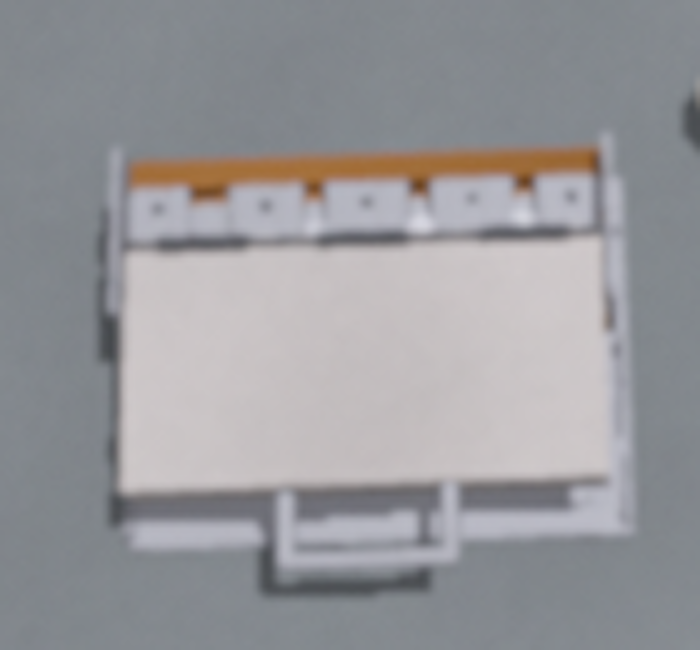

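View pics/side24.png

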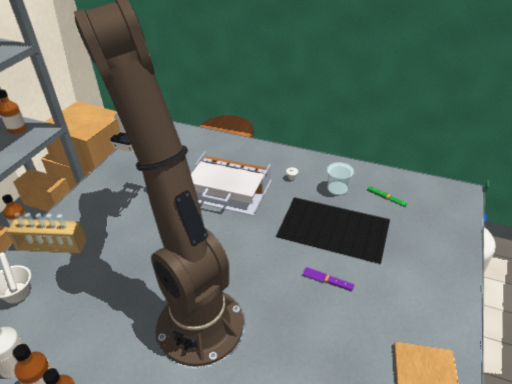

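```bash
python3 - <<'E'
from h import *
# predicted bar ends if shut vs 0.1 rad open, in t24 crop coordinates
for th in(0,.07,.15):
  a=th-.056;P=[]
  for y in(.045,-.045):
    r=.04-.1788*np.cos(a);p=slot(y,-r,.072+.1788*np.sin(a),ox=.592);P.append(p)
  print(th,np.round((proj("top",P)-[130,110]+.5)*5-.5),np.round((proj("side",P)-[175,110]+.5)*6-.5))
E
```

```text
0 [[284. 560.]
 [449. 555.]] [[169. 514.]
 [306. 545.]]
0.07 [[280. 557.]
 [447. 552.]] [[167. 499.]
 [304. 530.]]
0.15 [[275. 552.]
 [445. 547.]] [[165. 480.]
 [303. 511.]]
```

View pics/s24.png

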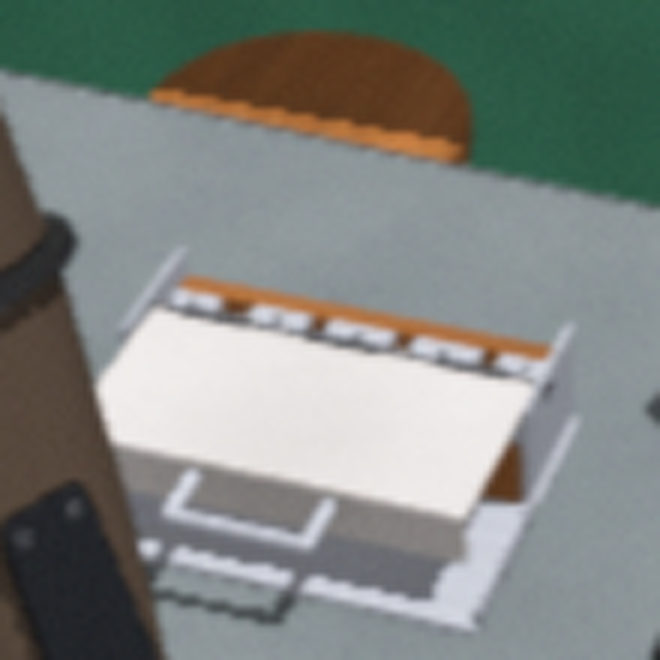

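The bar appears at s24 (172,514)–(310,543), against (169,514)–(306,545) predicted for fully shut. The blade tips show in all four slits, the mat is empty and the bystanders are unmoved. I hand the job in.

```bash
python3 -c "
from cell import arm
print(arm.observe()['clock']);print(arm.sign_off())"
```

```text
63.3
the job is handed in; nothing more can be done
None
```

The job is done and handed in at about 63 s. The scraper is in the wide slot, the three narrow spatulas are in the three narrow slots, and the flap is shut over the handles.

**Flap opening:** I swung it back until it hit the stop, with about 12 N of reaction. Partway up, the reaction reached about 30 N because my hinge estimate was 3–4 mm off. I corrected the path and the rest went with little force.

**Spatulas:** I pushed each one in until the handle butted against the block, at 8–11 N. The pictures then showed all four brass bands at the block face and the handles straight.

**Flap closing:** I folded it down to an upward reaction of 13 N.

**Last checks:**
- The flap bar appeared within about 4 enlarged pixels (under 1 camera pixel) of where it should be when fully shut, in both views.
- Blade tips were visible in all four slits.
- The mat was empty, and the glassware, crucible and look-alikes had not moved.
- The gripper was well clear of everything.

**Less certain:** the arm hid the narrow slits during two of the insertions, so I relied on force there and confirmed by picture afterwards. The top, bay-edge and contact readings of the block face disagreed by a few mm up to about 1 cm, so I seated the handles by contact.

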